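# Put the pricking-out kit back in its tool inserts

### The arm

A 7-joint arm with a two-finger parallel gripper is mounted at the origin on a cart in front of the work surface, level with it; the furniture and walls round the work are solid. World frame = base frame: x ahead of the robot, y to its left, z up, the work surface at z = 0. Lengths are in m, angles in rad, forces in N, time in s.
With the tool pointing down it reaches from about 0.4 to 0.85 m from the base axis. Payload 10.4 kg.
Tool frame: the origin (TCP) lies between the finger pads; the fingertips stand 17 mm ahead of it and the grasp point (between the pads) lies 2 mm behind it; z points along the fingers, y is the direction in which the jaws open and shut (so a half turn about z gives the same grasp; the last joint's range is limited). The gripper opens to 85 mm and grips with 20 to 120 N. Pads are 22 mm wide; open, the fingers measure 114 mm over their backs; the gripper's body (76 mm by 85 mm) begins 54 mm behind the grasp point. The pads swing forward as they close: fully open they stand 13 mm farther back than shut.
Start: joints at [-1.3, 0.332, -0.065, 1.46, 0.022, 1.35, -0.088], TCP at [0.181, 0.598, 0.248] pointing down, gripper open.
Joint ranges: [-2.6, 2.6], [-0.5, 2.12], [-1.47, 1.34], [0.16, 2.42], [-1.27, 4.41], [0.06, 2.06], [-2.6, 2.6]. Speed limits (rad/s): [2.22, 2.22, 2.79, 2.79, 3.14, 3.14, 3.14].

### API

Orientations are given as a unit quaternion [x, y, z, w].
In Python, from workcell import manip gives the robot as it stands.
- The arm moves only by the tool jog_arm, never from a script. Its argument "steps" is one flat list of numbers, 5 for each row, row after row: the finger opening in m, from 0 to 0.0854, then the shift along the tool's x, y, z in m, then the turn about the tool's z in rad. In form: [gripper, x, y, z, twist, gripper, x, y, z, twist, ...]. A call has exactly 10 rows; each row is the pose to reach, as a shift and turn from the pose commanded when the call began, along the tool's axes at that moment; what a row does not reach only later rows make up. A row lasts 1/10 s, in which the tool goes at most 50 mm and 8.59 degrees, less where a joint would pass 70% of its speed; a pose out of reach is approached as far as the arm can. A call with a gripper value outside its range is refused whole. The fingers move at their own pace and stop on an object; "grip_force" is the grip in N (left out, the last holds). Time passes only in rows, so rows that repeat a pose let the fingers close, or fill a call up. It gives the time, the measured TCP pose, the force and the opening at its end, in the units of the state.
- manip.get_obs(): the state, without advancing time (a new reading comes with each control period).
- manip.camera(name): name is "side" or "top" or "wrist"; returns (picture, depth): 480x640x3 uint8, red, green, blue; 480x640 float32, m along the optical axis (not along the pixel's ray), 0 where there is no reading.
- manip.calibration(name): a dict with "mtx" (3x3 intrinsics, pixels), "world_to_cam" (4x4, takes a point from world to camera coordinates). Camera axes: x right, y down, z forward; pixel columns grow to the right and rows downward; lengths in m; the calibration is good to about 2 mm. A picture is of the moment at which its call begins: read the wrist's pose just before it. calibration takes no time and is no camera call; for the wrist camera it gives the pose at the moment of the call.
- manip.hand_in(): hands the job in, once; it reports no verdict.
The state is a dict: "clock": time; "joint_pos": joint angles; "joint_velocities": joint speeds; "tau": joint torques, N m; "position": TCP position; "ee_rot": TCP orientation; "ft_force": force on the tool from outside, world axes, zero at the start; "torque": the same for the moment, N m; "grip_width": opening from 0.0 (shut) to 1.0 (fully open).
Only numpy, scipy, OpenCV 4.12 (cv2) and the standard library are available. Lean on these libraries where they do the work, as an engineer would, in place of code of your own. Each camera call takes 0.05 s, during which the arm holds its last target.

### The job

Pricking-out is finished: put the snips, the dibber, the seed tin and the orange carton back into the black-and-yellow tool inserts, each fully home in the cut-out that is shaped for it (the carton standing upright, the tin lid up). Let go of everything, and do not knock over the two seedling plugs standing on the table.

Things in the scene. Friction and masses are not known exactly. Their poses are not given: they have to be found in the camera images.
- snips_handles (a point): Red-handled snips lying flat, rigid, 166 mm long, 12 mm thick, blade tips drooping to the surface. Point: midway between the two red handles, 6 mm up; there they measure 58 mm across both handles along x: grip so, from above, fingertips low. y runs along the snips: handle ends 43 mm from the point towards +y, blade tips (blades 24 mm wide) 123 mm towards -y. z is up.
- dibber_bulb (a point): Turned wooden dibber lying flat, 151 mm long; it does not roll. Point: middle of the thick bulb, 14 mm up; grip there from above across x (looks 28 mm thick, fingers stop at 18 mm). y runs along it: butt end 33 mm from the point towards -y, pointed metal tip 117 mm towards +y. z is up.
- tin_center (a point): Round seed tin, green press lid (fixed) and pale side, 59 mm across, 34 mm high, standing lid up. Point: its centre, 17 mm up; z is its axis. Grip from above across its diameter, any way round.
- carton_center (a point): Small orange carton standing upright, 30 mm (x) by 44 mm (y) by 88 mm high. Point: its centre, 44 mm up; z is up. Grip from above across x, its 30 mm side.
- snips_pocket (a point): Fixed insert 100 (x) by 200 (y) by 12 mm: 4 mm yellow base, 8 mm black skin cut through in the snips' outline, 7 mm play: 73 mm wide for the handles at +y, 37 mm for the blades at -y, 182 mm long. Point: on the yellow floor, 4 mm above the table, where the snips' point belongs; axes as the seated snips'. A finger channel 40 mm wide, down to the floor, crosses the whole insert along x here.
- dibber_pocket (a point): Insert of the same make, 100 (x) by 200 (y) by 12 mm, cut 8 mm deep: broad part 42 mm wide for the bulb at the -y end, narrow part 25 mm wide for the pointed end at +y, 166 mm long. Point: on the yellow floor, 4 mm above the table, where the bulb's point belongs; axes as the seated dibber's. A finger channel 40 mm wide, down to the floor, crosses the whole insert along x here.
- tin_pocket (a point): Round cut-out for the tin, 73 mm across, 8 mm deep, in a square insert of the same make, 100 by 100 by 12 mm. Point: middle of its yellow floor, 4 mm above the table. A finger channel 36 mm wide, down to the floor, crosses the insert along x here: set the tin down with the fingers closing along this x; elsewhere low fingers meet the black skin.
- carton_pocket (a point): Rectangular cut-out for the carton, 43 mm (x) by 56 mm (y), 8 mm deep, in a square insert of the same make, 100 by 100 by 12 mm, without finger channel. Point: middle of its yellow floor, 4 mm above the table. The carton stands in it with its x along this x, either way round; turned a quarter it does not go in.
- plug_a_root (a point): Seedling plug standing loose between the tools and the inserts: brown root ball about 23 mm wide and 39 mm high, green leaves up to 94 mm. Point: half-way up the root ball; z is up. Not to be knocked over.
- plug_b_root (a point): Second seedling plug of the same kind and size, standing loose between the tools and the inserts; point and axes likewise. Not to be knocked over.
There are look-alikes about, which are no part of the job. Several things look just like the part that bears tin_center: the one meant starts nearest to the robot's base.

How it is judged:
By the outcome, as a careful person would: the job done as asked, in the order asked, and still so for the second after the job is handed in, with the robot touching nothing.
It also fails if it takes over 102 s, if anything falls off the work surface, if the arm or the gripper's body presses on something with over 40 N, if the wrist force passes 120 N, or if a joint passes its speed limit or range.

## Working session

There is one attempt and no reset: what is moved stays moved. The work goes in short steps, Python scripts to look and compute and a tool call to move; the robot and the scene stay as the last step left them, time stands still between calls to the robot, and variables do not carry over. Pictures are saved under pics/ and viewed, and the job is handed in when it is done.

Besides the shell and the picture viewer there is one more tool, called after "Emit:" as name(argument=value, ...), one argument or row to a line, values as JSON. jog_arm: Moves the arm, as the interface text tells. Its arguments: {"type":"object","properties":{"steps":{"type":"array"},"grip_force":{"type":"number"}},"required":["steps"]}

```bash
ls; mkdir -p pics
python3 - <<'E'
from workcell import manip
import cv2,numpy as np
o=manip.get_obs();print({k:np.round(v,3) for k,v in o.items()})
for n in["top","side"]:
    p,d=manip.camera(n);cv2.imwrite(f"pics/{n}0.png",p[:,:,::-1]);np.savez(f"pics/{n}0.npz",p=p,d=d,**manip.calibration(n))
    print(n,np.round(manip.calibration(n)["world_to_cam"],3),manip.calibration(n)["mtx"])
E
```

```text
pics
{'clock': np.float64(0.0), 'joint_pos': array([-1.3  ,  0.333, -0.065,  1.461,  0.022,  1.35 , -0.088]), 'joint_velocities': array([-0.   ,  0.001,  0.   ,  0.001,  0.   ,  0.   , -0.001]), 'tau': array([ 0.0000e+00, -6.2542e+01,  4.9000e-02, -3.9162e+01,  1.6000e-02,
        9.0000e-03,  0.0000e+00]), 'position': array([0.181, 0.598, 0.247]), 'ee_rot': array([ 0.146,  0.989, -0.001, -0.   ]), 'ft_force': array([ 0.374, -0.795, -0.735]), 'torque': array([-0.046,  0.037,  0.015]), 'grip_width': np.float64(1.0)}
top [[ 0.024 -1.     0.019 -0.053]
 [-0.986 -0.027 -0.165  0.587]
 [ 0.166 -0.015 -0.986  1.305]
 [ 0.     0.     0.     1.   ]] [[510.95066423   0.         325.68294173]
 [  0.         510.95066423 243.82625005]
 [  0.           0.           1.        ]]
side [[ 0.966 -0.259  0.012 -0.588]
 [-0.102 -0.422 -0.901  0.105]
 [ 0.239  0.869 -0.434  0.951]
 [ 0.     0.     0.     1.   ]] [[495.18870724   0.         322.28342772]
 [  0.         495.18870724 244.60761296]
 [  0.           0.           1.        ]]
```

View pics/top0.png

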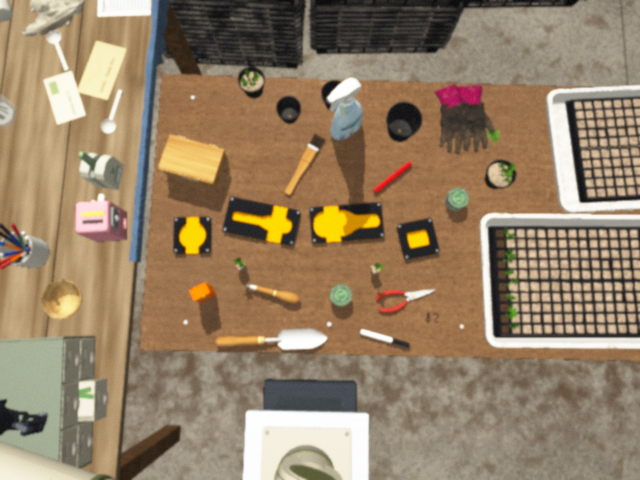

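View pics/side0.png

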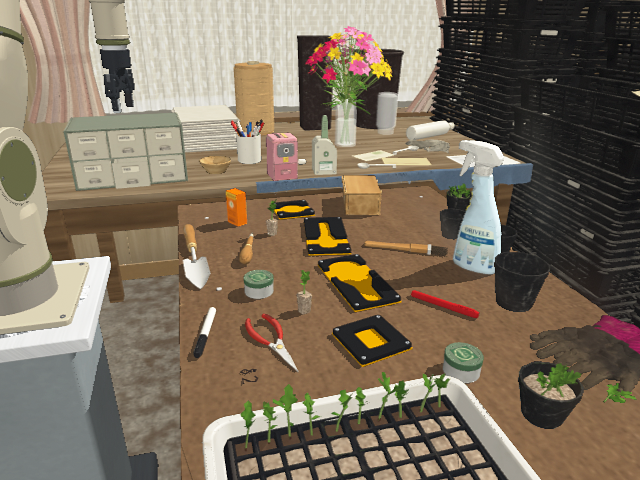

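```bash
cat > h.py <<'E'
import numpy as np,cv2
from scipy.spatial.transform import Rotation as R
def load(n):
    z=np.load(f"pics/{n}.npz");return z['p'],z['d'],z['mtx'],z['world_to_cam']
def snap(n,cam):
    from workcell import manip
    c=manip.calibration(cam);p,d=manip.camera(cam)
    np.savez(f"pics/{n}.npz",p=p,d=d,**c);cv2.imwrite(f"pics/{n}.png",p[:,:,::-1]);return p,d,c['mtx'],c['world_to_cam']
def ray(uv,z,K,T):
    uv=np.atleast_2d(np.array(uv,float));r=np.c_[(uv[:,0]-K[0,2])/K[0,0],(uv[:,1]-K[1,2])/K[1,1],np.ones(len(uv))]
    Rm=T[:3,:3];c=-Rm.T@T[:3,3];w=r@Rm
    return c+w*((z-c[2])/w[:,2])[:,None]
def proj(X,K,T):
    X=np.atleast_2d(X);c=X@T[:3,:3].T+T[:3,3];u=c@K.T;return u[:,:2]/u[:,2:]
def cloud(d,K,T):
    v,u=np.mgrid[:480,:640];P=np.stack([(u-K[0,2])/K[0,0]*d,(v-K[1,2])/K[1,1]*d,d],-1)
    return (P-T[:3,3])@T[:3,:3]
E
python3 - <<'E'
from h import *
p,d,K,T=load('top0')
c=p[180:370,140:460,::-1];cv2.imwrite('pics/z.png',cv2.resize(c,None,fx=2.5,fy=2.5,interpolation=cv2.INTER_CUBIC))
hsv=cv2.cvtColor(p,cv2.COLOR_RGB2HSV)
def show(name,m,z,roi):
    u0,u1,v0,v1=roi;mm=np.zeros_like(m);mm[v0:v1,u0:u1]=m[v0:v1,u0:u1]
    n,l,s,ce=cv2.connectedComponentsWithStats(mm.astype(np.uint8))
    for i in range(1,n):
        if s[i,4]<25: continue
        vv,uu=np.where(l==i);X=ray(np.c_[uu,vv],z,K,T)
        (cx,cy),(w,h),a=cv2.minAreaRect(X[:,:2].astype(np.float32)*1000)
        print(name,s[i],'cen',X[:,:2].mean(0).round(4),'rect',round(cx),round(cy),round(w),round(h),round(a,1))
H,S,V=hsv[...,0],hsv[...,1],hsv[...,2]
show('yel',(H>18)&(H<32)&(S>200)&(V>150),.004,(165,450,190,270))
show('blk',(V<60),.012,(165,450,190,270))
show('carton',(H>5)&(H<16)&(S>220)&(V>150),.088,(180,225,275,310))
show('dib',(H>8)&(H<25)&(S>120)&(V>140),.014,(240,310,280,305))
show('red',((H<5)|(H>174))&(S>150)&(V>120),.006,(370,440,280,320))
show('tin',(H>40)&(H<90)&(S>30),.034,(325,360,280,310))
show('plug',(H>35)&(H<80)&(S>100),.06,(225,390,250,280))
P=cloud(d,K,T)
for uv in[(341,295),(201,291),(405,298),(290,297),(418,239),(380,268),(238,268)]:print(uv,P[uv[1],uv[0]].round(3))
E
```

```text
yel [ 232  206   60   37 1022] cen [0.6513 0.1197] rect 641 136 103 158 10.9
yel [ 313  206   67   37 1470] cen [ 0.6556 -0.0789] rect 653 -94 101 183 1.6
yel [179 217  27  37 726] cen [0.6105 0.3272] rect 611 327 100 71 1.6
yel [407 230  22  18 321] cen [ 0.6171 -0.2915] rect 617 -292 44 58 13.0
blk [225 199  47  41 961] cen [0.6607 0.1808] rect 660 178 115 97 80.0
blk [340 204  42  16 322] cen [ 0.6965 -0.1386] rect 698 -135 118 38 78.3
blk [311 208  11  13  56] cen [ 0.6823 -0.0064] rect 681 -5 15 44 50.3
blk [282 210  18  35 259] cen [0.6385 0.0564] rect 639 58 32 96 79.8
blk [174 218  11  36 196] cen [0.6087 0.3622] rect 607 361 97 25 2.1
blk [200 218  11  35 186] cen [0.6112 0.2877] rect 610 289 94 26 1.8
blk [398 220  40  38 732] cen [ 0.6159 -0.29  ] rect 616 -290 97 96 13.3
blk [343 223  40  18 318] cen [ 0.6256 -0.1465] rect 623 -141 36 114 17.7
blk [312 230  13  13  54] cen [ 0.6113 -0.0153] rect 612 -13 45 18 54.2
carton [205 283  10  13  53] cen [0.4563 0.2531] rect 459 253 31 21 8.3
dib [ 249  280   61   25 1023] cen [0.4682 0.0653] rect 461 83 64 161 1.5
dib [240 283  35  22 255] cen [0.4408 0.1562] rect 435 153 107 47 60.5
red [377 291  27   9  87] cen [ 0.465  -0.2128] rect 465 -214 15 73 14.3
red [380 301  27  12 102] cen [ 0.426  -0.2248] rect 426 -225 16 75 18.9
tin [331 285  21  21 351] cen [ 0.4554 -0.0807] rect 455 -82 53 53 1.4
plug [234 259  10   8  47] cen [0.532  0.1872] rect 531 187 28 13 47.0
plug [375 264   8   5  29] cen [ 0.5309 -0.1771] rect 532 -177 11 18 1.5
(341, 295) [ 0.455 -0.082  0.031]
(201, 291) [0.452 0.273 0.094]
(405, 298) [ 0.454 -0.257 -0.   ]
(290, 297) [0.447 0.052 0.036]
(418, 239) [ 0.616 -0.292  0.007]
(380, 268) [ 0.523 -0.178  0.089]
(238, 268) [0.519 0.192 0.036]
```

View pics/z.png

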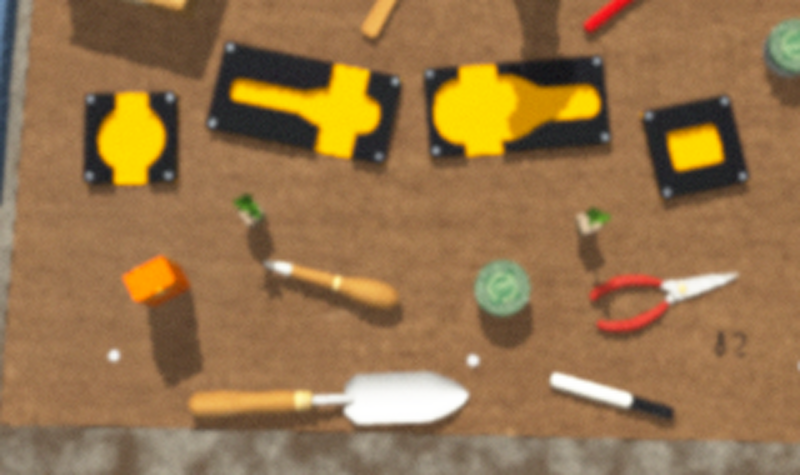

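```bash
cat >> h.py <<'E'
def goto(x,y,z,yawdeg,obs=None):
    "print tool shifts to world pose; yaw=dir of tool y"
    if obs is None:
        from workcell import manip
        obs=manip.get_obs()
    Rm=R.from_quat(obs['ee_rot']).as_matrix();s=Rm.T@(np.array([x,y,z])-obs['position'])
    yaw=np.degrees(np.arctan2(Rm[1,1],Rm[0,1]));dy=(yawdeg-yaw+90)%180-90
    print('shift',s.round(4),'twist',round(-np.radians(dy),4),'yaw',yaw.round(2),'tilt',np.degrees(np.arccos(-Rm[2,2])).round(2),'pos',obs['position'].round(4),'t',obs['clock'])
E
python3 - <<'E'
from h import *
from workcell import manip
o=manip.get_obs();c=manip.calibration('wrist')
Rm=R.from_quat(o['ee_rot']).as_matrix();W=c['world_to_cam']
cam=-W[:3,:3].T@W[:3,3]
print('cam in tool',(Rm.T@(cam-o['position'])).round(4));print('cam axes in tool',(Rm.T@W[:3,:3].T).round(3));print(c['mtx'].round(1))
goto(.5,.2,.32,0);goto(.48,.27,.3,0)
E
```

```text
cam in tool [ 0.0737  0.0008 -0.1257]
cam axes in tool [[-0.    -0.957 -0.289]
 [ 1.    -0.    -0.   ]
 [ 0.    -0.289  0.957]]
[[379.4   0.  320.4]
 [  0.  379.4 240.4]
 [  0.    0.    1. ]]
shift [-0.4207 -0.2885 -0.072 ] twist 1.277 yaw 73.17 tilt 0.07 pos [0.1809 0.5979 0.2476] t 0.1
shift [-0.3812 -0.2273 -0.0521] twist 1.277 yaw 73.17 tilt 0.07 pos [0.1809 0.5979 0.2476] t 0.1
```

Run:
```python
from h import *
goto(.53,.22,.31,0)
```

```text
shift [-0.4436 -0.2607 -0.062 ] twist 1.277 yaw 73.17 tilt 0.07 pos [0.1809 0.5979 0.2476] t 0.1
```

Emit:
jog_arm(
  steps=[0.085,-0.03,-0.02,-0.005,0.1,0.085,-0.075,-0.045,-0.012,0.24,0.085,-0.12,-0.07,-0.02,0.38,0.085,-0.165,-0.095,-0.028,0.52,0.085,-0.21,-0.12,-0.035,0.66,0.085,-0.255,-0.147,-0.042,0.8,0.085,-0.3,-0.173,-0.05,0.94,0.085,-0.345,-0.2,-0.055,1.08,0.085,-0.39,-0.225,-0.06,1.2,0.085,-0.42,-0.245,-0.062,1.277],
  grip_force=40,
)

```text
clock: 1.1
position: [0.5104, 0.2436, 0.3102]
ee_rot: [0.709, 0.706, 0.0, -0.0]
ft_force: [0.3, 1.1, 0.7]
grip_width: 1.001
```

Run:
```python
from h import *
from workcell import manip
goto(.53,.22,.31,0);print(manip.get_obs()['joint_pos'].round(2),manip.get_obs()['joint_velocities'].round(3))
snap('w1','wrist')
```

```text
shift [-0.0235  0.0197  0.0002] twist -0.0044 yaw -0.25 tilt 0.02 pos [0.5104 0.2436 0.3102] t 1.1
[-0.85  0.17  0.37  1.54 -0.06  1.44 -0.48] [ 0.555  0.268  0.447 -0.324 -0.158  0.098  0.273]
```

View pics/w1.png

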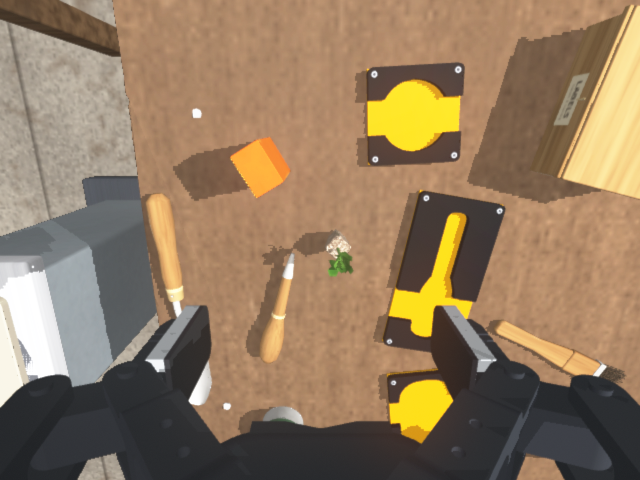

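Emit:
jog_arm(
  steps=[0.085,-0.03,0.005,0,0,0.085,-0.08,0.01,0,0,0.085,-0.13,0.015,0,0,0.085,-0.18,0.02,0,0,0.085,-0.23,0.02,0,0,0.085,-0.28,0.02,0,0,0.085,-0.33,0.02,0,0,0.085,-0.38,0.02,0,0,0.085,-0.43,0.02,0,0,0.085,-0.48,0.02,0,0],
)

```text
clock: 2.15
position: [0.529, -0.2358, 0.31]
ee_rot: [0.707, 0.707, 0.0, -0.0]
ft_force: [1.0, 0.6, -0.3]
grip_width: 0.995
```

Emit:
jog_arm(
  steps=[0.085,-0.03,0,0,0,0.085,-0.05,0,0,0,0.085,-0.06,0,0,0,0.085,-0.06,0,0,0,0.085,-0.06,0,0,0,0.085,-0.06,0,0,0,0.085,-0.06,0,0,0,0.085,-0.06,0,0,0,0.085,-0.06,0,0,0,0.085,-0.06,0,0,0],
)

```text
clock: 3.15
position: [0.5294, -0.2939, 0.31]
ee_rot: [0.707, 0.707, 0.0, 0.0]
ft_force: [0.5, -0.1, -0.5]
grip_width: 0.994
```

Run:
```python
from h import *
from workcell import manip
goto(.53,.22,.31,0);print(manip.get_obs()['joint_pos'].round(2),manip.get_obs()['joint_velocities'].round(3))
snap('w2','wrist')
```

```text
shift [5.139e-01 7.000e-04 1.000e-04] twist 0.0003 yaw 0.01 tilt 0.01 pos [ 0.5294 -0.2939  0.31  ] t 3.15
[-0.16  0.31  0.76  1.45 -0.22  1.46  0.6 ] [ 0.002  0.003  0.001 -0.    -0.001 -0.001 -0.   ]
```

View pics/w2.png

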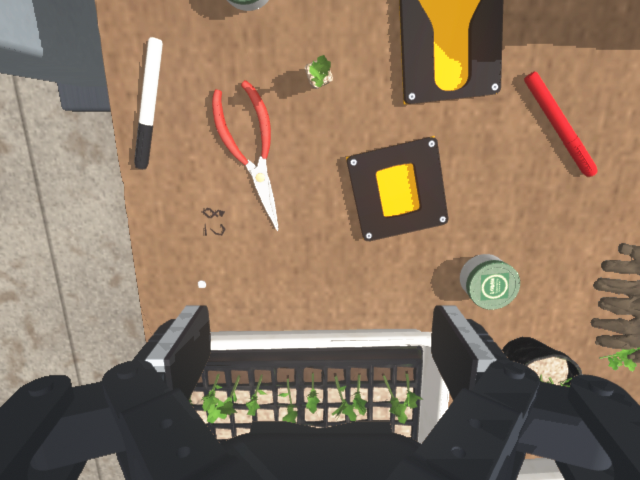

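Emit:
jog_arm(
  steps=[0.085,0.03,0,0,0,0.085,0.075,0,0,0,0.085,0.11,0,0,0,0.085,0.125,0,0,0,0.085,0.125,0,0,0,0.085,0.125,0,0,0,0.085,0.125,0,0,0,0.085,0.125,0,0,0,0.085,0.125,0,0,0,0.085,0.125,0,0,0],
)

```text
clock: 4.2
position: [0.5293, -0.1696, 0.3099]
ee_rot: [0.707, 0.707, -0.0, -0.0]
ft_force: [0.3, 0.1, 0.1]
grip_width: 0.994
```

Run:
```python
from h import *
snap('w3','wrist')
```

```text
(no output)
```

View pics/w3.png

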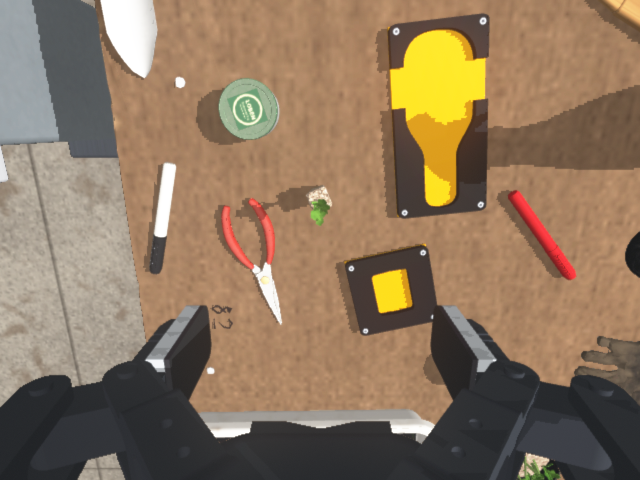

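```bash
cat > m1.py <<'E'
from h import *
def inserts(n,rois):
    p,d,K,T=load(n);hsv=cv2.cvtColor(p,cv2.COLOR_RGB2HSV);H,S,V=[hsv[...,i].astype(int) for i in range(3)]
    out={}
    for name,(u0,u1,v0,v1) in rois.items():
        sub=np.zeros((480,640),bool);sub[v0:v1,u0:u1]=1
        yel=(H>18)&(H<34)&(S>180)&(V>110)&sub
        blk=(V<75)&sub
        k=np.ones((9,9),np.uint8)
        body=cv2.morphologyEx((yel|blk).astype(np.uint8),cv2.MORPH_CLOSE,k)
        n_,l,s,_=cv2.connectedComponentsWithStats(body);body=(l==1+np.argmax(s[1:,4])).astype(np.uint8)
        hull=np.zeros_like(body);cs,_=cv2.findContours(body,0,2);cv2.fillPoly(hull,[cv2.convexHull(np.vstack(cs))],1)
        hull=cv2.erode(hull,np.ones((5,5)))
        bolt=(hull>0)&(V>115)&(S<90)
        n_,l,s,c=cv2.connectedComponentsWithStats(bolt.astype(np.uint8))
        w=V*bolt
        pts=[]
        for i in range(1,n_):
            if s[i,4]<4 or s[i,4]>80: continue
            vv,uu=np.where(l==i);pts.append([uu.mean(),vv.mean(),s[i,4]])
        pts=np.array(pts)
        X=ray(pts[:,:2],.0125,K,T)[:,:2]
        print(name,n,'bolts');print(np.c_[pts.round(1),X.round(4)])
        out[name]=(X,np.argwhere(yel&(hull>0))[:,::-1],K,T)
    return out
if __name__=="__main__":
    inserts('w1',{'tin':(355,475,55,175),'dib':(378,512,182,362)})
    inserts('w3',{'snips':(380,495,8,222),'carton':(338,440,238,340)})
    inserts('w2',{'carton':(340,455,132,246)})
E
python3 m1.py
```

```text
Traceback (most recent call last):
  File "m1.py", line 27, in <module>
    inserts('w1',{'tin':(355,475,55,175),'dib':(378,512,182,362)})
    ~~~~~~~^^^^^^^^^^^^^^^^^^^^^^^^^^^^^^^^^^^^^^^^^^^^^^^^^^^^^^^
  File "m1.py", line 22, in inserts
    X=ray(pts[:,:2],.0125,K,T)[:,:2]
          ~~~^^^^^^
IndexError: too many indices for array: array is 1-dimensional, but 2 were indexed
```

Run:
```python
from h import *
p,d,K,T=load('w1');hsv=cv2.cvtColor(p,cv2.COLOR_RGB2HSV)
for vu in[(74,374),(73,375),(70,458),(90,380),(198,426),(230,420),(158,375)]:print(vu,p[vu],hsv[vu])
print(hsv[70:78,370:380,2])
print(hsv[70:78,370:380,1])
```

```text
(74, 374) [157 153 159] [140  10 159]
(73, 375) [215 213 219] [130   7 219]
(70, 458) [179 178 186] [124  11 186]
(90, 380) [90 69 61] [ 8 82 90]
(198, 426) [164 164 171] [120  10 171]
(230, 420) [69 57 55] [ 4 52 69]
(158, 375) [190 188 194] [130   8 194]
[[ 81  83  91 112 128 126  92  83  83  82]
 [ 82  93 140 193 223 218 140  90  83  84]
 [ 86 125 220 241 241 242 221 117  86  83]
 [ 95 162 240 212 179 219 238 148  90  84]
 [104 184 239 182 159 208 240 154  92  85]
 [ 96 165 236 219 197 233 234 146  91  85]
 [ 88 128 215 236 239 234 175 104  86  85]
 [ 85  91 122 171 193 164 106  87  85  86]]
[[63 55 45 23 12 18 47 61 65 65]
 [62 41  9  4  2  4 11 51 65 67]
 [56 14  2  3  3  3  3 20 62 68]
 [38  5  4  6  7  7  3 10 54 70]
 [32  4  4  8 10  6  2  8 53 69]
 [37  5  3  6  8  4  3 12 56 69]
 [55 16  5  3  3  2  6 37 65 72]
 [66 53 19  6  4  6 34 67 72 74]]
```

```bash
python3 - <<'E'
s=open('m1.py').read()
a=s.index("        blk=");b=s.index("        n_,l,s,c=")
s=s[:a]+"        bolt=(V>130)&(S<45)&sub;hull=sub\n"+s[b:]
open('m1.py','w').write(s)
E
python3 m1.py
```

```text
tin w1 bolts
[[4.579e+02 6.910e+01 3.900e+01 6.521e-01 3.732e-01]
 [3.740e+02 7.380e+01 3.900e+01 5.662e-01 3.691e-01]
 [4.536e+02 1.548e+02 3.200e+01 6.561e-01 2.871e-01]
 [3.747e+02 1.589e+02 3.300e+01 5.701e-01 2.832e-01]]
dib w1 bolts
[[4.257e+02 1.976e+02 2.900e+01 6.292e-01 2.401e-01]
 [4.992e+02 2.104e+02 2.800e+01 7.140e-01 2.250e-01]
 [3.890e+02 3.410e+02 2.100e+01 5.965e-01 5.670e-02]]
snips w3 bolts
[[ 4.826e+02  2.060e+01  4.400e+01  6.903e-01  4.600e-03]
 [ 3.958e+02  3.090e+01  4.200e+01  6.048e-01 -4.600e-03]
 [ 4.804e+02  2.043e+02  3.100e+01  7.104e-01 -1.804e-01]
 [ 4.043e+02  2.124e+02  2.900e+01  6.248e-01 -1.897e-01]]
carton w3 bolts
[[ 4.226e+02  2.522e+02  2.600e+01  6.494e-01 -2.375e-01]
 [ 3.510e+02  2.682e+02  2.300e+01  5.656e-01 -2.575e-01]
 [ 4.316e+02  3.167e+02  7.000e+00  6.670e-01 -3.220e-01]
 [ 3.651e+02  3.305e+02  2.400e+01  5.851e-01 -3.411e-01]]
carton w2 bolts
[[ 4.313e+02  1.432e+02  3.400e+01  6.495e-01 -2.374e-01]
 [ 3.532e+02  1.619e+02  3.400e+01  5.655e-01 -2.573e-01]
 [ 4.424e+02  2.187e+02  2.900e+01  6.693e-01 -3.213e-01]
 [ 3.684e+02  2.353e+02  2.900e+01  5.852e-01 -3.410e-01]]
```

```bash
cat > m2.py <<'E'
from m1 import *
import io,contextlib
with contextlib.redirect_stdout(io.StringIO()):
    a=inserts('w1',{'tin':(355,475,55,175),'dib':(378,512,182,362)});b=inserts('w3',{'snips':(380,495,8,222),'carton':(338,440,238,340)});c=inserts('w2',{'carton':(340,455,132,246)})
F={'tin':(.6112,.3282,2.7),'dib':(.65525,.14085,-10.1),'snips':(.65757,-.0925,6.1),'carton':(.61738,-.28925,13.3)}
for n,S in(('tin',a),('dib',a),('snips',b),('carton',c)):
    x,y,an=F[n];t=np.radians(an)
    for z in(.004,.012):
        X=ray(S[n][1],z,S[n][2],S[n][3])[:,:2]-[x,y]
        L=np.c_[X@[np.cos(t),np.sin(t)],X@[-np.sin(t),np.cos(t)]]*1000
        print(n,z,'ext x',L[:,0].min().round(1),L[:,0].max().round(1),'y',L[:,1].min().round(1),L[:,1].max().round(1))
        ch=L[(abs(L[:,0])>38)&(abs(L[:,0])<48)]
        for sg in(-1,1):
            q=ch[ch[:,0]*sg>0]
            if len(q)>20:print('  channel',sg,np.percentile(q[:,1],[1,99]).round(1))
        for yy in range(-90,91,20):
            q=L[(abs(L[:,1]-yy)<3)]
            if len(q)>5:print('   y',yy,q[:,0].min().round(1),q[:,0].max().round(1),end=';')
        print()
E
python3 m2.py
```

```text
tin 0.004 ext x -50.1 49.3 y -49.0 49.0
  channel -1 [-18.   17.2]
  channel 1 [-18.1  17.6]
   y -30 -23.9 22.4;   y -10 -50.1 49.0;   y 10 -49.8 49.0;   y 30 -24.0 23.7;
tin 0.012 ext x -51.1 46.5 y -48.2 48.0
  channel -1 [-17.9  16.8]
  channel 1 [-17.9  17.2]
   y -30 -25.3 20.1;   y -10 -51.0 46.2;   y 10 -50.7 46.3;   y 30 -24.4 21.4;
dib 0.004 ext x -50.3 49.4 y -96.6 99.8
  channel -1 [-62.  75.]
  channel 1 [-47.5 -25.3]
   y -70 -18.7 8.6;   y -50 -50.3 49.2;   y -30 -50.3 49.0;   y -10 -15.7 18.5;   y 10 -9.8 12.5;   y 30 -10.1 12.5;   y 50 -10.0 12.4;   y 70 -10.1 12.5;
dib 0.012 ext x -52.6 45.2 y -92.1 100.7
  channel -1 [-58.2 -22.5]
  channel 1 [-44.3 -22.1]
   y -70 -20.5 6.3;   y -50 -52.6 2.7;   y -30 -52.6 45.2;   y -10 -19.2 15.7;   y 10 -12.8 9.0;   y 30 -13.0 8.9;   y 50 -13.2 9.0;   y 70 -13.2 9.2;
snips 0.004 ext x -50.3 49.3 y -98.8 99.1
  channel -1 [20.4 59.5]
  channel 1 [20.4 59.9]
   y -90 -13.5 12.9;   y -70 -16.5 17.6;   y -50 -17.1 17.7;   y -30 -18.6 20.0;   y -10 -30.0 31.0;   y 10 -34.8 36.3;   y 30 -50.0 48.8;   y 50 -50.0 48.5;   y 70 -34.3 34.8;   y 90 -20.2 20.5;
snips 0.012 ext x -51.7 46.0 y -96.8 97.5
  channel -1 [20.3 58.7]
  channel 1 [20.1 59.1]
   y -90 -13.4 8.0;   y -70 -18.6 14.9;   y -50 -19.2 15.0;   y -30 -20.6 16.2;   y -10 -30.8 28.0;   y 10 -36.6 33.2;   y 30 -51.4 45.5;   y 50 -51.4 45.2;   y 70 -36.0 31.8;   y 90 -21.1 12.8;
carton 0.004 ext x -49.6 48.3 y -28.8 49.3
   y -30 -19.3 18.3;   y -10 -21.2 21.5;   y 10 -21.2 21.2;   y 30 -8.2 11.2;
carton 0.012 ext x -50.0 46.2 y -26.6 50.1
   y -10 -22.1 19.6;   y 10 -22.0 19.7;   y 30 -19.6 14.0;
```

```bash
cat > m3.py <<'E'
from h import *
def hs(p):
    h=cv2.cvtColor(p,cv2.COLOR_RGB2HSV).astype(int);return h[...,0],h[...,1],h[...,2]
for n,roi in(('w2',(205,285,75,235)),('w3',(215,288,190,328))):
    p,d,K,T=load(n);H,S,V=hs(p);u0,u1,v0,v1=roi;sub=np.zeros((480,640),bool);sub[v0:v1,u0:u1]=1
    red=((H<6)|(H>172))&(S>150)&(V>110)&sub
    wh=(S<60)&(V>150)&sub
    Xr=ray(np.argwhere(red)[:,::-1],.009,K,T)[:,:2];Xw=ray(np.argwhere(wh)[:,::-1],.004,K,T)[:,:2]
    m=Xr.mean(0); w=Xw.mean(0)
    print(n,'red n',len(Xr),m.round(4),'blade',len(Xw),w.round(4))
    ax=m-w
    for it in range(6):
        ax/=np.linalg.norm(ax);per=np.array([ax[1],-ax[0]])  # snips x
        tip=Xw[np.argsort(Xw@ax)[:6]].mean(0)
        # midline of handles at slices
        s=(Xr-tip)@ax;t=(Xr-tip)@per;c=[]
        for a in np.arange(.095,.150,.005):
            q=t[abs(s-a)<.003]
            if len(q)>4:c.append([a,(q.min()+q.max())/2,q.max()-q.min()])
        c=np.array(c);k=np.polyfit(c[:,0],c[:,1],1)
        mid=tip+ax*.123+per*np.polyval(k,.123)
        ax=mid-(tip) if it<3 else ax
    print(' tip',tip.round(4),'yaw x',np.degrees(np.arctan2(per[1],per[0])).round(2),'slope deg',np.degrees(k[0]).round(2),'mid',mid.round(4),'smax',s.max().round(4));print((c*1000).round(1).tolist())
    L=cv2.minAreaRect(np.vstack([Xr,Xw]).astype(np.float32)*1000);print(L)
# tin
p,d,K,T=load('w3');H,S,V=hs(p)
P=cloud(d,K,T)
m=np.zeros((480,640),bool);m[70:150,205:285]=1
lid=m&(H>40)&(H<95)&(S>35)
cs,_=cv2.findContours(lid.astype(np.uint8),0,1);cc=max(cs,key=cv2.contourArea);X=ray(cv2.convexHull(cc)[:,0],.034,K,T)[:,:2]
print('tin',cv2.minEnclosingCircle((X*1000).astype(np.float32)), 'depth z',np.median(P[100:120,240:255,2]))
q=P[m&(P[...,2]>.028)];print('tin by depth',q[:,:2].mean(0).round(4),((q.max(0)-q.min(0))).round(4))
# carton, dibber
p,d,K,T=load('w1');H,S,V=hs(p);P=cloud(d,K,T)
m=np.zeros((480,640),bool);m[130:205,222:298]=1
q=P[m&(P[...,2]>.084)&(P[...,2]<.095)];print('carton top z',np.median(q[:,2]),len(q),cv2.minAreaRect((q[:,:2]*1000).astype(np.float32)))
o=m&(H>5)&(H<22)&(S>215)&(V>200);vv,uu=np.where(o);X=ray(np.c_[uu,vv],.088,K,T)[:,:2]*1000;print('orange all',cv2.minAreaRect(X.astype(np.float32)))
m=np.zeros((480,640),bool);m[245:368,250:305]=1
q=m&(P[...,2]>.006)&(P[...,2]<.05);vv,uu=np.where(q);X=P[q][:,:2]*1000
print('dib depth',cv2.minAreaRect(X.astype(np.float32)),P[q][:,2].max())
dd=m&(((H>8)&(H<24)&(S>90)&(V>165))|((S<50)&(V>140)))
n_,l,s,_=cv2.connectedComponentsWithStats(dd.astype(np.uint8));dd=l==1+np.argmax(s[1:,4])
X=ray(np.argwhere(dd)[:,::-1],.014,K,T)[:,:2]*1000
print('dib',cv2.minAreaRect(X.astype(np.float32)))
E
python3 m3.py
```

```text
w2 red n 1100 [ 0.447  -0.2143] blade 911 [ 0.4647 -0.2872]
 tip [ 0.4782 -0.3353] yaw x 15.24 slope deg -0.33 mid [ 0.4459 -0.2167] smax 0.1627
[[95.0, -0.1, 43.7], [100.0, 0.4, 48.1], [105.0, 0.3, 51.5], [110.0, -0.1, 54.1], [115.0, 0.1, 55.9], [120.0, -0.0, 57.1], [125.0, -0.0, 57.8], [130.0, -0.1, 57.5], [135.0, 0.0, 57.0], [140.0, 0.1, 55.2], [145.0, -0.3, 52.9]]
((458.517333984375, -257.11865234375), (57.614688873291016, 164.25079345703125), 17.277847290039062)
w3 red n 933 [ 0.4464 -0.2147] blade 720 [ 0.4648 -0.2879]
 tip [ 0.4783 -0.3352] yaw x 15.29 slope deg -0.7 mid [ 0.4459 -0.2165] smax 0.1629
[[95.0, 0.5, 43.6], [100.0, 0.3, 47.7], [105.0, 0.2, 50.9], [110.0, 0.2, 53.9], [115.0, -0.2, 55.9], [120.0, 0.1, 57.6], [125.0, -0.1, 57.9], [130.0, -0.1, 57.8], [135.0, 0.1, 57.2], [140.0, -0.2, 54.8], [145.0, -0.3, 52.8]]
((457.3451232910156, -257.33154296875), (57.9014892578125, 164.2845916748047), 15.813397407531738)
tin ((456.5294494628906, -79.09635925292969), 29.425765991210938) depth z 0.034074585414012815
tin by depth [ 0.4571 -0.079 ] [0.1021 0.058  0.4076]
carton top z 0.08804142261494083 1667 ((452.4950866699219, 280.6403503417969), (31.050682067871094, 44.14451599121094), 30.57027816772461)
orange all ((0.0, 0.0), (0.0, 0.0), 0.0)
dib depth ((458.8623046875, 103.22209930419922), (149.50323486328125, 27.66865348815918), 75.95904541015625) 0.029532638827940317
dib ((454.7436828613281, 100.30304718017578), (160.95626831054688, 69.71504211425781), 89.01756286621094)
```

Run:
```python
from h import *
from workcell import manip
p,d,K,T=load('w3');P=cloud(d,K,T);o=manip.get_obs()
Rm=R.from_quat(o['ee_rot']).as_matrix();L=(P-o['position'])@Rm
m=(d>0)&(L[...,2]<.03)&(L[...,2]>-.08)
for sg in(-1,1):
    q=L[m&(L[...,1]*sg>.03)];q=q[q[:,2]>q[:,2].max()-.003];print(sg,q[:,2].max().round(4),q.min(0).round(4),q.max(0).round(4))
goto(.4459,-.2166,.08,15.25)
```

```text
-1 0.0048 [-0.0093 -0.0436  0.0019] [ 0.0105 -0.0421  0.0048]
1 0.0049 [-0.0101  0.0422  0.0019] [0.0106 0.0453 0.0049]
shift [-0.0472 -0.0833  0.2299] twist -0.2668 yaw -0.03 tilt 0.01 pos [ 0.5293 -0.1694  0.3099] t 4.25
```

Emit:
jog_arm(
  steps=[0.078,-0.012,-0.02,0.02,-0.06,0.078,-0.03,-0.05,0.06,-0.16,0.078,-0.047,-0.083,0.105,-0.267,0.078,-0.047,-0.083,0.15,-0.267,0.078,-0.047,-0.083,0.19,-0.267,0.078,-0.047,-0.083,0.22,-0.267,0.078,-0.047,-0.083,0.24,-0.267,0.078,-0.047,-0.083,0.255,-0.267,0.078,-0.047,-0.083,0.265,-0.267,0.078,-0.047,-0.083,0.265,-0.267],
)

```text
clock: 5.25
position: [0.4458, -0.2159, 0.0441]
ee_rot: [0.607, 0.795, -0.0, -0.001]
ft_force: [-0.7, 0.1, 0.6]
grip_width: 0.913
```

Run:
```python
from h import *
goto(.4459,-.2166,.016,15.25)
snap('w4','wrist')
```

```text
shift [-0.0007  0.      0.0281] twist 0.0007 yaw 15.29 tilt 0.11 pos [ 0.4458 -0.2159  0.0441] t 5.25
```

View pics/w4.png

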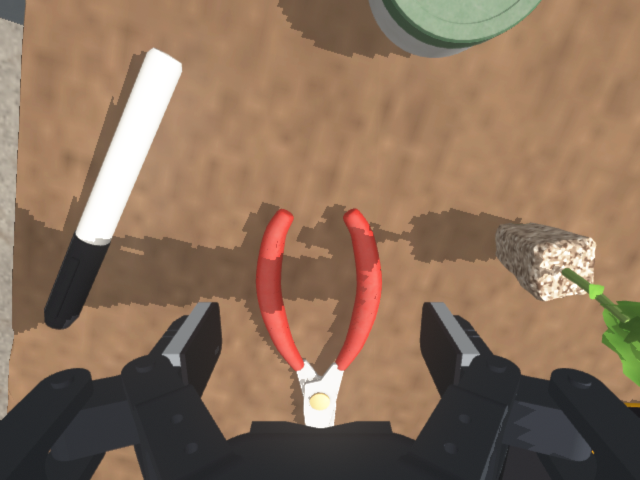

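Emit:
jog_arm(
  steps=[0.078,-0.001,0,0.012,0,0.078,-0.001,0,0.022,0,0.078,-0.001,0,0.028,0,0.078,-0.001,0,0.029,0,0.05,-0.001,0,0.029,0,0.05,-0.001,0,0.029,0,0.05,-0.001,0,0.029,0,0.05,-0.001,0,0.029,0,0.05,-0.001,0,0.029,0,0.05,-0.001,0,0.029,0],
  grip_force=50,
)

```text
clock: 6.3
position: [0.4468, -0.2171, 0.0166]
ee_rot: [0.607, 0.795, 0.0, 0.0]
ft_force: [-2.2, 1.5, 5.5]
grip_width: 0.649
```

Emit:
jog_arm(
  steps=[0.045,0,0,0,0,0.045,0,0,-0.005,0,0.045,0,0,-0.015,0,0.045,0,0,-0.03,0,0.045,0,0,-0.05,0,0.045,0,0,-0.075,0,0.045,0,0,-0.1,0,0.045,0,0,-0.125,0,0.045,0,0,-0.15,0,0.045,0,0,-0.165,0],
)

```text
clock: 7.3
position: [0.447, -0.2176, 0.1841]
ee_rot: [0.607, 0.795, 0.001, 0.001]
ft_force: [0.1, -0.3, -1.2]
grip_width: 0.648
```

Run:
```python
from h import *
goto(.6533,-.0527,.17,6.1)
snap('w5','wrist')
```

```text
shift [0.1049 0.2423 0.0146] twist 0.1597 yaw 15.25 tilt 0.18 pos [ 0.447  -0.2176  0.1841] t 7.3
```

View pics/w5.png

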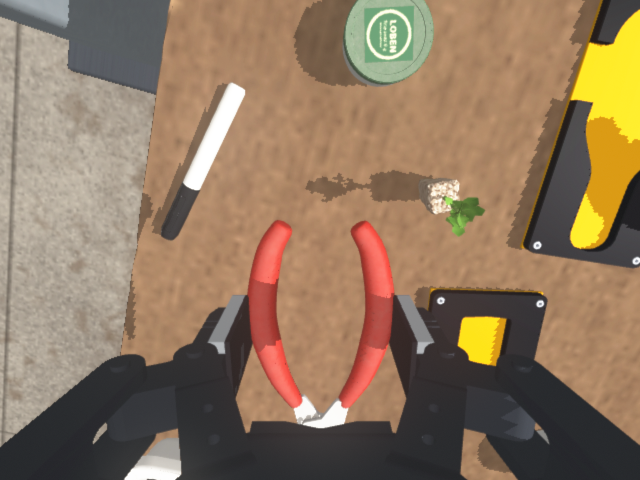

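```bash
cat > m5.py <<'E'
from h import *
import sys
from workcell import manip
def held(n,o):
    p,d,K,T=load(n);P=cloud(d,K,T)
    Rm=R.from_quat(o['ee_rot']).as_matrix();L=(P-o['position'])@Rm*1000
    h=cv2.cvtColor(p,cv2.COLOR_RGB2HSV).astype(int);red=((h[...,0]<6)|(h[...,0]>172))&(h[...,1]>150)&(h[...,2]>110)&(d>0)&(abs(L[...,2])<40)&(abs(L[...,1])<45)
    q=L[red];print('max x (handle end)',np.percentile(q[:,0],99.8).round(1))
    for a in range(-20,45,8):
        s=q[abs(q[:,0]-a)<2]
        if len(s)>5:print(a,'y',s[:,1].min().round(1),s[:,1].max().round(1),'ztop',np.percentile(s[:,2],5).round(1))
held(sys.argv[1],manip.get_obs())
E
python3 m5.py w5
```

```text
max x (handle end) 41.3
-20 y -24.4 23.4 ztop 7.5
-12 y -27.3 25.9 ztop 6.7
-4 y -28.0 27.2 ztop 6.2
4 y -28.1 27.1 ztop 5.9
12 y -28.5 27.4 ztop 6.0
20 y -27.6 27.0 ztop 6.0
28 y -25.5 25.1 ztop 6.2
36 y -22.5 21.7 ztop 6.9
```

Emit:
jog_arm(
  steps=[0.045,0.01,0.02,0,0.02,0.045,0.025,0.055,0,0.04,0.045,0.043,0.095,0,0.06,0.045,0.06,0.135,0,0.09,0.045,0.077,0.175,0,0.12,0.045,0.09,0.21,0,0.15,0.045,0.1,0.233,0,0.16,0.045,0.106,0.242,0.01,0.16,0.045,0.106,0.2425,0.03,0.16,0.045,0.106,0.2425,0.06,0.16],
)

```text
clock: 8.35
position: [0.6529, -0.0515, 0.1214]
ee_rot: [0.668, 0.744, 0.001, 0.001]
ft_force: [0.7, -0.5, -1.6]
grip_width: 0.646
```

Emit:
jog_arm(
  steps=[0.045,0,0,0.03,0,0.045,0,0,0.05,0,0.045,0,0,0.065,0,0.045,0,0,0.075,0,0.045,0,0,0.08,0,0.045,0,0,0.08,0,0.045,0,0,0.08,0,0.045,0,0,0.08,0,0.045,0,0,0.08,0,0.045,0,0,0.08,0],
)

```text
clock: 9.35
position: [0.6528, -0.0508, 0.0414]
ee_rot: [0.668, 0.744, 0.0, 0.0]
ft_force: [-0.1, -0.0, -1.6]
grip_width: 0.653
```

```bash
python3 - <<'E'
from h import *
goto(.6532,-.0515,.02,6.1)
snap('w6','wrist')
E
python3 m5.py w6
```

```text
shift [-0.0008  0.0003  0.0214] twist 0.0006 yaw 6.14 tilt 0.03 pos [ 0.6528 -0.0508  0.0414] t 9.35
max x (handle end) 40.6
-20 y -24.2 24.1 ztop 5.7
-12 y -25.7 26.0 ztop 5.0
-4 y -27.6 27.9 ztop 4.6
4 y -27.5 27.6 ztop 4.3
12 y -27.6 28.0 ztop 4.4
20 y -26.7 26.5 ztop 4.6
28 y -24.8 24.9 ztop 4.8
36 y -21.4 21.9 ztop 5.4
```

View pics/w6.png

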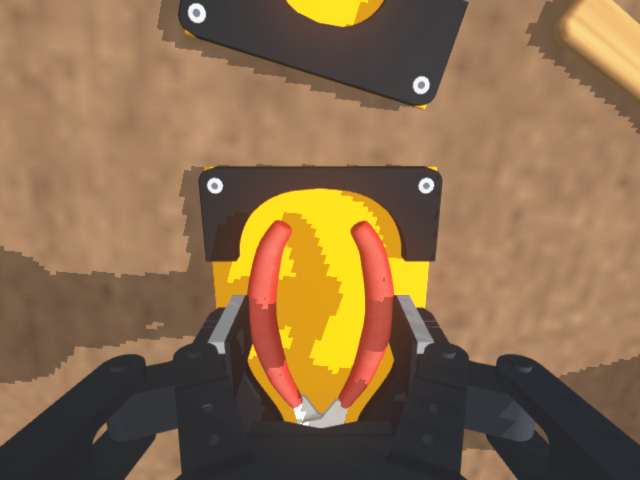

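Emit:
jog_arm(
  steps=[0.045,-0.001,0,0.006,0,0.045,-0.001,0,0.011,0,0.045,-0.001,0,0.015,0,0.045,-0.001,0,0.018,0,0.045,-0.001,0,0.02,0,0.045,-0.001,0,0.021,0,0.045,-0.001,0,0.021,0,0.066,-0.001,0,0.021,0,0.07,-0.001,0,0.021,0,0.07,-0.001,0,0.021,0],
)

```text
clock: 10.4
position: [0.6528, -0.0518, 0.02]
ee_rot: [0.668, 0.744, 0.0, 0.0]
ft_force: [-0.1, -1.4, -0.5]
grip_width: 0.816
```

Emit:
jog_arm(
  steps=[0.075,0,0,0,0,0.075,0,0,-0.01,0,0.075,0,0,-0.03,0,0.075,0,0,-0.06,0,0.075,0,0,-0.1,0,0.075,0,0,-0.14,0,0.075,-0.005,0,-0.17,0,0.075,-0.025,0,-0.19,0,0.075,-0.055,0,-0.2,0,0.075,-0.08,0,-0.2,0],
)

```text
clock: 11.4
position: [0.6619, -0.133, 0.2231]
ee_rot: [0.668, 0.744, 0.001, 0.002]
ft_force: [-0.3, -0.9, 0.7]
grip_width: 0.88
```

Run:
```python
from h import *
goto(.4486,.062,.08,-14)
snap('w7','wrist')
```

```text
shift [ 0.2168 -0.1918  0.1422] twist 0.3513 yaw 6.13 tilt 0.22 pos [ 0.6619 -0.133   0.2231] t 11.4
```

View pics/w7.png

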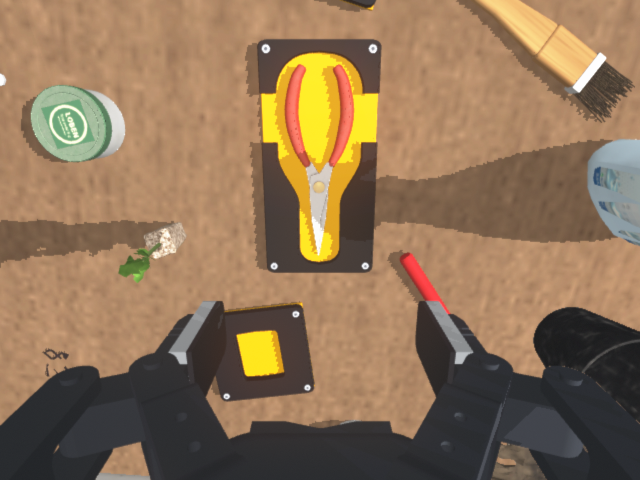

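Emit:
jog_arm(
  steps=[0.055,0.02,-0.02,0,0.04,0.055,0.055,-0.05,0,0.1,0.055,0.09,-0.08,0.01,0.16,0.055,0.125,-0.11,0.02,0.22,0.055,0.16,-0.14,0.035,0.28,0.055,0.19,-0.17,0.055,0.33,0.055,0.21,-0.186,0.08,0.351,0.055,0.217,-0.192,0.11,0.351,0.055,0.217,-0.192,0.135,0.351,0.055,0.217,-0.192,0.15,0.351],
)

```text
clock: 12.45
position: [0.4462, 0.0642, 0.069]
ee_rot: [0.788, 0.616, -0.0, -0.0]
ft_force: [0.8, 0.2, 0.7]
grip_width: 0.644
```

Run:
```python
from h import *
goto(.4486,.062,.021,-14)
snap('w8','wrist')
```

```text
shift [-0.0015  0.0029  0.0479] twist 0.001 yaw -13.94 tilt 0.06 pos [0.4462 0.0642 0.069 ] t 12.45
```

View pics/w8.png

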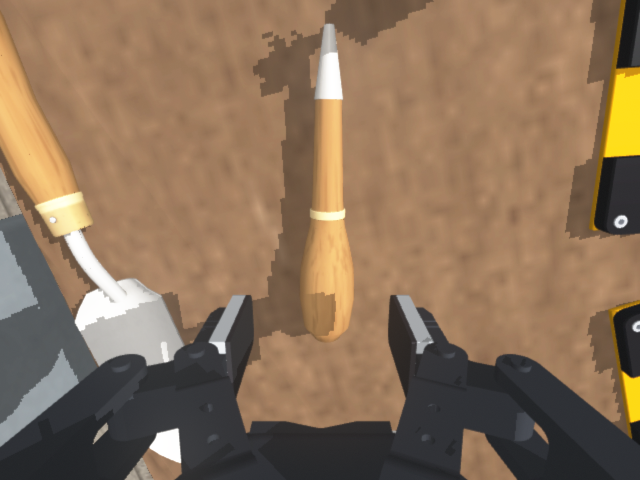

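Run:
```python
from h import *
from workcell import manip
o=manip.get_obs();p,d,K,T=load('w8');P=cloud(d,K,T)
m=np.zeros((480,640),bool);m[15:345,290:360]=1
q=m&(P[...,2]>.006)&(P[...,2]<.035)&(d>0)
print(cv2.minAreaRect((P[q][:,:2]*1000).astype(np.float32)),P[q][:,2].max())
Rm=R.from_quat(o['ee_rot']).as_matrix();L=(P[q]-o['position'])@Rm*1000
for a in range(-40,130,12):
    s=L[abs(L[:,0]-a)<3]
    if len(s)>5:print(a,s[:,1].min().round(1),s[:,1].max().round(1),s[:,2].min().round(1))
print(L.min(0),L.max(0))
```

```text
((457.7684631347656, 103.4283218383789), (148.75875854492188, 27.207290649414062), 77.2806167602539) 0.02983957564391973
-28 -7.5 14.4 40.6
-16 -9.5 16.8 38.3
-4 -9.8 17.1 37.7
8 -9.8 16.9 38.1
20 -7.1 14.7 41.0
32 -4.5 12.0 43.2
44 -3.5 10.8 44.2
56 -2.9 10.7 43.8
68 -2.4 10.5 44.1
80 -1.9 9.8 45.2
92 -1.9 9.6 44.4
104 -0.1 8.2 47.3
116 1.7 6.3 48.5
[-32.92245531  -9.92345699  37.65147865] [115.99597774  17.29728164  54.46751074]
```

Emit:
jog_arm(
  steps=[0.055,0,0.0015,0.012,0,0.055,0,0.0035,0.027,0,0.055,0,0.0035,0.04,0,0.055,0,0.0035,0.047,0,0.055,0,0.0035,0.048,0,0.03,0,0.0035,0.048,0,0.01,0,0.0035,0.048,0,0.01,0,0.0035,0.048,0,0.01,0,0.0035,0.048,0,0.01,0,0.0035,0.048,0],
)

```text
clock: 13.5
position: [0.4511, 0.0633, 0.0227]
ee_rot: [0.788, 0.616, 0.001, 0.0]
ft_force: [-0.9, -0.6, 6.0]
grip_width: 0.2
```

Emit:
jog_arm(
  steps=[0.01,0,0,0,0,0.01,0,0,0,0,0.01,0,0,-0.01,0,0.01,0,0,-0.025,0,0.01,0,0,-0.045,0,0.01,0,0,-0.07,0,0.01,0,0,-0.095,0,0.01,0,0,-0.12,0,0.01,0,0,-0.135,0,0.01,0,0,-0.14,0],
)

```text
clock: 14.5
position: [0.4513, 0.0632, 0.164]
ee_rot: [0.788, 0.616, 0.002, 0.0]
ft_force: [1.0, -1.5, -1.0]
grip_width: 0.2
```

```bash
cat > m6.py <<'E'
from h import *
import sys
from workcell import manip
o=manip.get_obs();p,d,K,T=snap(sys.argv[1],'wrist');P=cloud(d,K,T)
Rm=R.from_quat(o['ee_rot']).as_matrix();L=(P-o['position'])@Rm*1000
h=cv2.cvtColor(p,cv2.COLOR_RGB2HSV).astype(int)
q=(d>0)&(L[...,2]>-20)&(L[...,2]<25)&(abs(L[...,1])<25)&(h[...,2]>120)
L=L[q]
for a in range(-40,130,12):
    s=L[abs(L[:,0]-a)<3]
    if len(s)>5:print(a,s[:,1].min().round(1),s[:,1].max().round(1),s[:,2].min().round(1))
print(L.min(0),L.max(0))
goto(.6479,.0995,.05,-10.1)
E
python3 m6.py w9
```

```text
-28 -9.9 9.5 -4.4
-16 -9.3 8.9 -6.3
-4 -8.6 8.2 -6.9
8 -16.4 14.6 -20.0
20 -11.4 10.7 -4.1
32 -8.8 7.8 -1.8
44 -8.0 6.5 -0.6
56 -7.4 5.9 -0.2
68 -7.2 5.8 0.5
80 -7.0 5.0 0.2
92 -6.9 4.9 0.9
104 -5.1 2.8 3.0
[-33.36125931 -16.38951341 -19.99758134] [111.54315516  14.97878277  13.30524912]
shift [0.0825 0.1819 0.1142] twist -0.0679 yaw -13.99 tilt 0.16 pos [0.4511 0.0632 0.1637] t 14.55
```

View pics/w9.png

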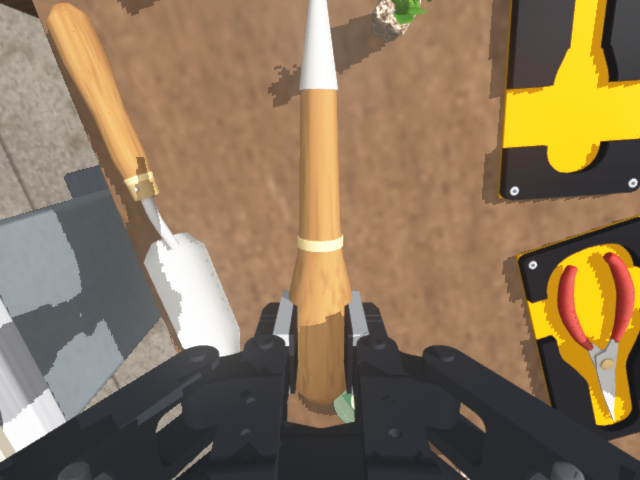

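Emit:
jog_arm(
  steps=[0.01,0.007,0.015,0,-0.01,0.01,0.02,0.044,0,-0.03,0.01,0.035,0.08,0,-0.05,0.01,0.052,0.115,0,-0.06,0.01,0.068,0.15,0,-0.06,0.01,0.079,0.173,0.005,-0.06,0.01,0.0825,0.182,0.025,-0.06,0.01,0.0825,0.182,0.055,-0.06,0.01,0.0825,0.182,0.08,-0.06,0.01,0.0825,0.182,0.095,-0.06],
)

```text
clock: 15.55
position: [0.6455, 0.0988, 0.0637]
ee_rot: [0.769, 0.639, -0.002, -0.001]
ft_force: [0.8, -0.5, -1.3]
grip_width: 0.197
```

```bash
python3 m6.py w10
python3 - <<'E'
from h import *
goto(.6479,.0995,.0267,-10.1)
E
```

```text
-28 -9.9 9.6 -4.1
-16 -9.2 8.9 -6.6
-4 -8.5 8.3 -7.0
8 -21.6 21.7 -19.9
20 -11.4 10.7 -4.3
32 -8.7 7.8 -2.1
44 -7.9 6.6 -0.3
56 -7.8 6.0 -0.4
68 -7.1 5.5 0.2
80 -7.0 5.1 0.6
92 -6.8 4.6 0.8
104 -5.0 2.9 2.7
[-33.59316132 -21.5627718  -19.98725756] [111.45228833  21.65053964  13.45747279]
shift [0.0013 0.0031 0.0122] twist -0.0078 yaw -10.55 tilt 0.35 pos [0.6447 0.0988 0.0622] t 15.6
shift [0.0014 0.0032 0.0355] twist -0.0078 yaw -10.55 tilt 0.35 pos [0.6447 0.0988 0.0622] t 15.6
```

View pics/w10.png

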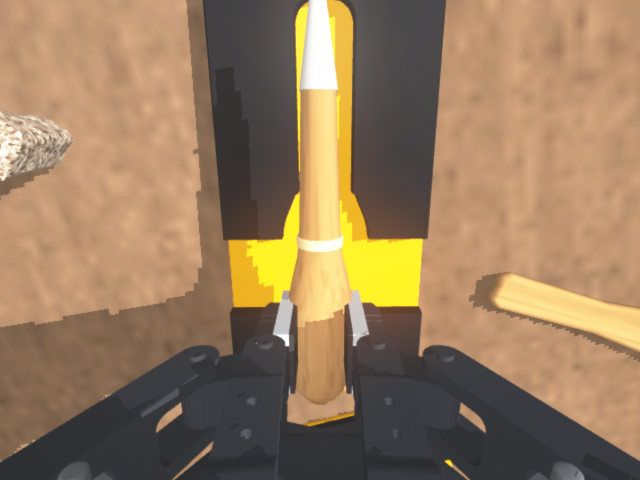

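Emit:
jog_arm(
  steps=[0.01,0,0,0.005,0,0.01,0,0,0.01,0,0.01,0,0,0.015,0,0.01,0,0,0.015,0,0.01,0,0,0.015,0,0.01,0,0,0.015,0,0.01,0,0,0.015,0,0.01,0,0,0.015,0,0.01,0,0,0.015,0,0.01,0,0,0.015,0],
)

```text
clock: 16.6
position: [0.6471, 0.0992, 0.0521]
ee_rot: [0.769, 0.639, 0.0, -0.0]
ft_force: [-0.9, -0.5, 0.8]
grip_width: 0.196
```

```bash
python3 m6.py w11|tail -1
python3 - <<'E'
from h import *
goto(.6479,.0995,.0267,-10.6)
E
```

```text
shift [0.0005 0.0007 0.002 ] twist -0.0077 yaw -10.54 tilt 0.01 pos [0.6471 0.0992 0.052 ] t 16.65
shift [0.0005 0.0007 0.0253] twist 0.001 yaw -10.54 tilt 0.01 pos [0.6471 0.0992 0.052 ] t 16.65
```

View pics/w11.png

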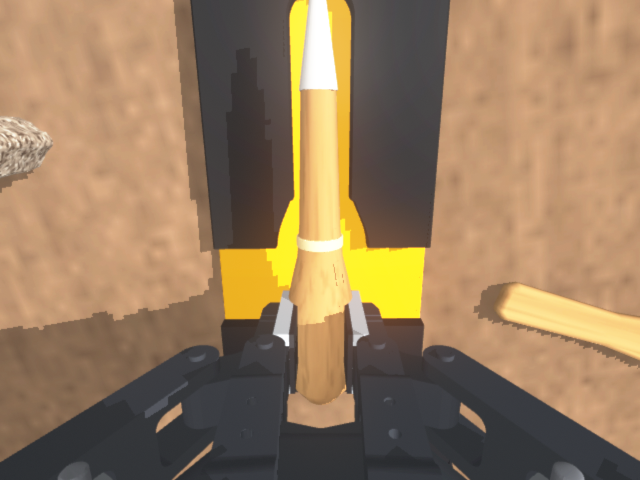

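Emit:
jog_arm(
  steps=[0.01,0,0.001,0.006,0,0.01,0,0.001,0.012,0,0.01,0,0.001,0.017,0,0.01,0,0.001,0.021,0,0.01,0,0.001,0.0235,0,0.01,0,0.001,0.025,0,0.01,0,0.001,0.025,0,0.02,0,0.001,0.025,0,0.035,0,0.001,0.025,0,0.05,0,0.001,0.025,0],
)

```text
clock: 17.65
position: [0.6482, 0.0991, 0.0272]
ee_rot: [0.769, 0.639, 0.0, 0.0]
ft_force: [-1.0, 0.2, 0.1]
grip_width: 0.561
```

Emit:
jog_arm(
  steps=[0.055,0,0,0,0,0.055,0,0,0,0,0.06,0,0,-0.012,0,0.065,0,0,-0.035,0,0.07,0,0,-0.065,0,0.075,-0.005,0,-0.1,0,0.078,-0.025,0,-0.135,0,0.078,-0.055,0,-0.155,0,0.078,-0.085,0,-0.16,0,0.078,-0.11,0,-0.16,0],
)

```text
clock: 18.65
position: [0.6282, -0.0113, 0.1896]
ee_rot: [0.769, 0.639, 0.001, 0.001]
ft_force: [-0.3, 0.5, -0.2]
grip_width: 0.912
```

Run:
```python
from h import *
goto(.4567,-.079,.12,0)
p,d,K,T=snap('w12','wrist');P=cloud(d,K,T)
h=cv2.cvtColor(p,cv2.COLOR_RGB2HSV).astype(int)
x,y,an=.65525,.14085,-10.1;t=np.radians(an)
X=P[...,:2]-[x,y];a=(X@[np.cos(t),np.sin(t)])*1000;b=(X@[-np.sin(t),np.cos(t)])*1000
m=(d>0)&(abs(a)<25)&(abs(b)<95)&(P[...,2]<.06)
for yy in range(-80,90,15):
    q=m&(abs(b-yy)<3);
    if q.sum():print(yy,'max z',np.percentile(P[q][:,2],98).round(4), 'x at high',a[q&(P[...,2]>.0155)].mean().round(1) if (q&(P[...,2]>.0155)).any() else '')
x,y,an=.65757,-.0925,6.1
```

```text
shift [-0.0982 -0.1563  0.069 ] twist -0.1852 yaw -10.61 tilt 0.19 pos [ 0.6282 -0.0113  0.1896] t 18.65
-80 max z 0.0136 x at high -0.6
-65 max z 0.0316 x at high -0.3
-50 max z 0.0334 x at high -0.1
-35 max z 0.0323 x at high 0.4
-20 max z 0.029 x at high 0.7
-5 max z 0.0271 x at high 1.1
10 max z 0.0033 x at high
```

View pics/w12.png

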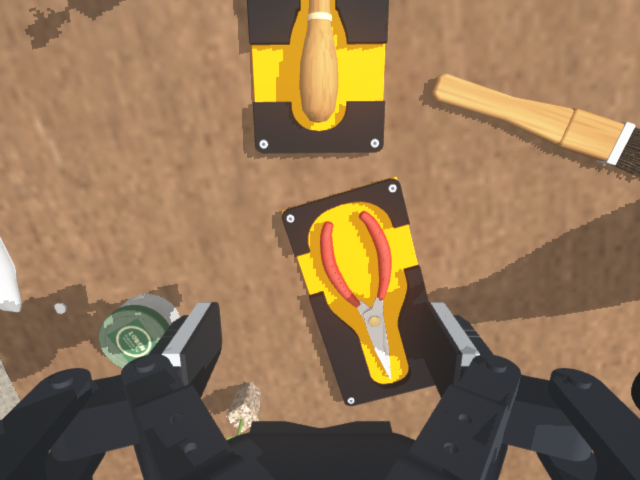

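Emit:
jog_arm(
  steps=[0.082,-0.01,-0.015,0,-0.03,0.082,-0.03,-0.045,0,-0.07,0.082,-0.05,-0.08,0.01,-0.11,0.082,-0.07,-0.112,0.025,-0.16,0.082,-0.088,-0.14,0.045,-0.21,0.082,-0.097,-0.154,0.07,-0.232,0.082,-0.0982,-0.1563,0.095,-0.232,0.082,-0.0982,-0.1563,0.11,-0.232,0.082,-0.0982,-0.1563,0.115,-0.232,0.082,-0.0982,-0.1563,0.115,-0.232],
)

```text
clock: 19.7
position: [0.4563, -0.0772, 0.0722]
ee_rot: [0.69, 0.724, -0.0, -0.0]
ft_force: [0.2, -0.3, -0.4]
grip_width: 0.959
```

Run:
```python
from h import *
goto(.4567,-.079,.020,2.7)
p,d,K,T=snap('w13','wrist');P=cloud(d,K,T)
q=P[(d>0)&(P[...,2]>.029)&(P[...,2]<.036)&(np.hypot(P[...,0]-.457,P[...,1]+.079)<.045)]
print(cv2.minEnclosingCircle((q[:,:2]*1000).astype(np.float32)))
```

```text
shift [-0.0018  0.0003  0.0522] twist 0.0006 yaw 2.74 tilt 0.02 pos [ 0.4563 -0.0772  0.0722] t 19.7
((455.9300537109375, -79.09465789794922), 29.615495681762695)
```

View pics/w13.png

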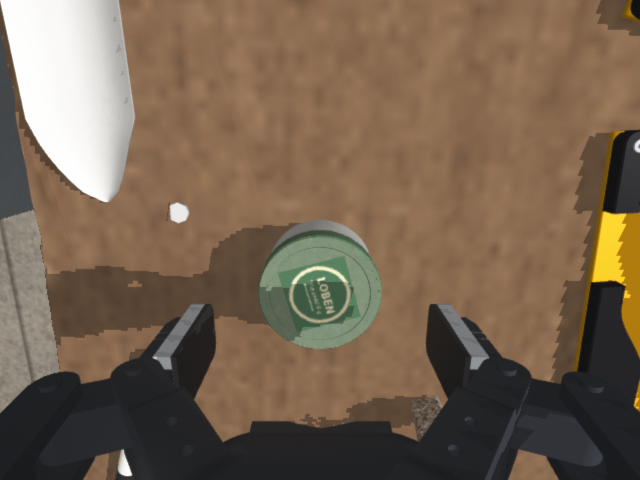

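Emit:
jog_arm(
  steps=[0.082,-0.001,0,0.012,0,0.082,-0.002,0,0.027,0,0.082,-0.002,0,0.04,0,0.082,-0.002,0,0.05,0,0.082,-0.002,0,0.053,0,0.07,-0.002,0,0.053,0,0.05,-0.002,0,0.053,0,0.05,-0.002,0,0.053,0,0.05,-0.002,0,0.053,0,0.05,-0.002,0,0.053,0],
)

```text
clock: 20.75
position: [0.4569, -0.0791, 0.0197]
ee_rot: [0.69, 0.724, 0.001, 0.0]
ft_force: [-1.1, 0.1, 6.2]
grip_width: 0.667
```

Emit:
jog_arm(
  steps=[0.05,0,0,0,0,0.05,0,0,0,0,0.05,0,0,-0.01,0,0.05,0,0,-0.03,0,0.05,0,0,-0.055,0,0.05,0,0,-0.085,0,0.05,0,0,-0.115,0,0.05,0,0,-0.14,0,0.05,0,0,-0.155,0,0.05,0,0,-0.16,0],
)

```text
clock: 21.75
position: [0.4572, -0.0792, 0.1811]
ee_rot: [0.69, 0.724, 0.001, 0.001]
ft_force: [0.3, 0.1, -1.4]
grip_width: 0.668
```

Run:
```python
from h import *
goto(.6112,.3282,.17,2.7)
p,d,K,T=snap('w14','wrist')
```

```text
shift [0.3996 0.1733 0.012 ] twist 0.0006 yaw 2.73 tilt 0.19 pos [ 0.4572 -0.0792  0.1811] t 21.75
```

View pics/w14.png

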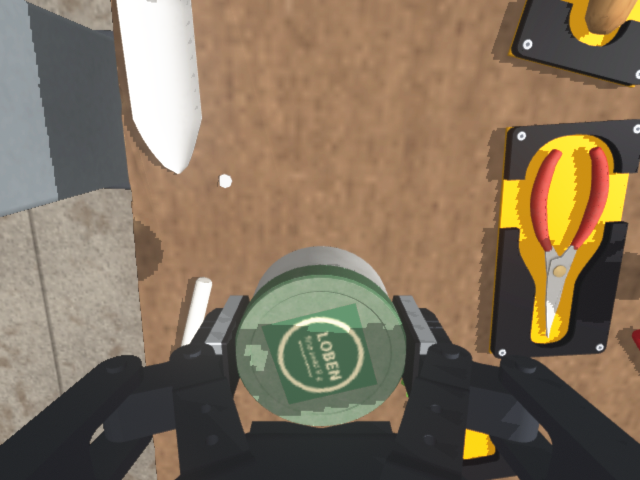

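Emit:
jog_arm(
  steps=[0.05,0.015,0.006,0,0,0.05,0.045,0.02,0,0,0.05,0.09,0.039,0,0,0.05,0.135,0.058,0,0,0.05,0.18,0.078,0,0,0.05,0.225,0.097,0,0,0.05,0.27,0.117,0,0,0.05,0.315,0.136,0,0,0.05,0.355,0.154,0,0,0.05,0.385,0.167,0,0],
)

```text
clock: 22.8
position: [0.6037, 0.3179, 0.1764]
ee_rot: [0.689, 0.725, -0.001, -0.001]
ft_force: [-0.2, -0.0, -0.8]
grip_width: 0.664
```

Emit:
jog_arm(
  steps=[0.05,0.012,0.005,0.01,0,0.05,0.0145,0.0063,0.03,0,0.05,0.0145,0.0063,0.055,0,0.05,0.0145,0.0063,0.08,0,0.05,0.0145,0.0063,0.1,0,0.05,0.0145,0.0063,0.115,0,0.05,0.0145,0.0063,0.12,0,0.05,0.0145,0.0063,0.12,0,0.05,0.0145,0.0063,0.12,0,0.05,0.0145,0.0063,0.12,0],
)

```text
clock: 23.8
position: [0.6109, 0.3286, 0.0602]
ee_rot: [0.69, 0.724, 0.001, 0.0]
ft_force: [-0.5, 0.3, -0.7]
grip_width: 0.666
```

Run:
```python
from h import *
goto(.6112,.3282,.024,2.7)
p,d,K,T=snap('w15','wrist');P=cloud(d,K,T);h=cv2.cvtColor(p,cv2.COLOR_RGB2HSV).astype(int)
q=(h[...,0]>40)&(h[...,0]<95)&(h[...,1]>35)&(P[...,2]>.06)&(P[...,2]<.1)
print(cv2.minEnclosingCircle((P[q][:,:2]*1000).astype(np.float32)),np.median(P[q][:,2]))
```

```text
shift [-0.0004  0.0002  0.0362] twist 0.0008 yaw 2.75 tilt 0.11 pos [0.6109 0.3286 0.0602] t 23.8
((610.7866821289062, 328.61053466796875), 29.75501251220703) 0.07455849469448741
```

View pics/w15.png

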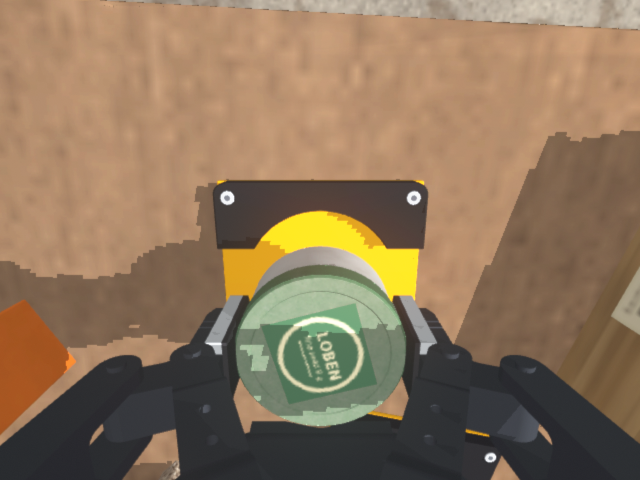

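Emit:
jog_arm(
  steps=[0.05,0,0,0.01,0,0.05,0,0,0.019,0,0.05,0,0,0.026,0,0.05,0,0,0.031,0,0.05,0,0,0.034,0,0.05,0,0,0.036,0,0.05,0,0,0.036,0,0.066,0,0,0.036,0,0.074,0,0,0.036,0,0.08,0,0,0.036,0],
)

```text
clock: 24.85
position: [0.6104, 0.3283, 0.023]
ee_rot: [0.69, 0.724, 0.0, 0.0]
ft_force: [-0.3, 0.1, 0.7]
grip_width: 0.935
```

Emit:
jog_arm(
  steps=[0.082,0,0,0,0,0.082,0,0,-0.005,0,0.082,0,0,-0.02,0,0.082,0,0,-0.045,0,0.082,0,0,-0.08,0,0.075,0,0,-0.12,0,0.065,-0.01,0,-0.155,0,0.055,-0.03,-0.01,-0.175,0,0.055,-0.055,-0.03,-0.18,0,0.055,-0.08,-0.05,-0.18,0],
)

```text
clock: 25.85
position: [0.5645, 0.245, 0.2056]
ee_rot: [0.69, 0.724, 0.002, 0.0]
ft_force: [-0.3, -1.4, 0.7]
grip_width: 0.646
```

Run:
```python
from h import *
goto(.4525,.2806,.13,30.6)
p,d,K,T=snap('w16','wrist');P=cloud(d,K,T);h=cv2.cvtColor(p,cv2.COLOR_RGB2HSV).astype(int)
q=(h[...,0]>40)&(h[...,0]<95)&(h[...,1]>35)&(P[...,2]>.02)&(P[...,2]<.06)&(np.hypot(P[...,0]-.61,P[...,1]-.33)<.05)
print(cv2.minEnclosingCircle((P[q][:,:2]*1000).astype(np.float32)),np.percentile(P[q][:,2],[5,50,95]))
q=P[(P[...,2]>.084)&(P[...,2]<.095)&(np.hypot(P[...,0]-.4525,P[...,1]-.28)<.04)&(d>0)]
print(cv2.minAreaRect((q[:,:2]*1000).astype(np.float32)),len(q))
```

```text
shift [ 0.0407 -0.1105  0.0753] twist -0.4864 yaw 2.73 tilt 0.2 pos [0.5645 0.245  0.2056] t 25.85
((610.3074951171875, 328.6461181640625), 29.100515365600586) [0.03687987 0.03817305 0.03941436]
((452.3323669433594, 280.78863525390625), (32.11686325073242, 44.18344497680664), 30.42448616027832) 3407
```

View pics/w16.png

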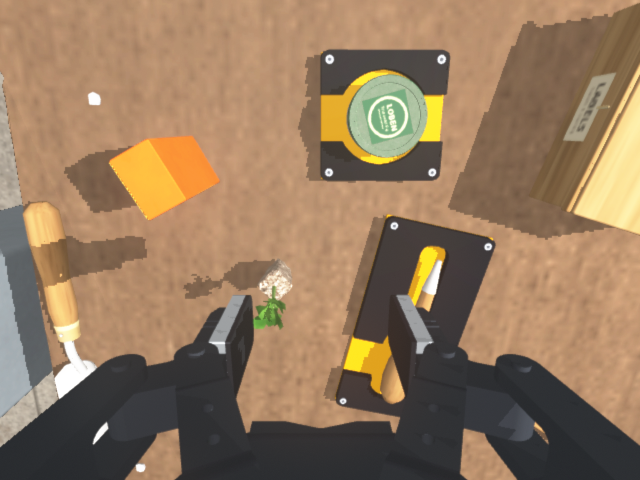

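Emit:
jog_arm(
  steps=[0.05,0.005,-0.012,0,-0.05,0.05,0.013,-0.035,0,-0.15,0.05,0.023,-0.065,0,-0.25,0.05,0.033,-0.092,0.005,-0.35,0.05,0.04,-0.107,0.02,-0.44,0.05,0.0407,-0.1105,0.04,-0.484,0.05,0.0407,-0.1105,0.06,-0.484,0.05,0.0407,-0.1105,0.07,-0.484,0.05,0.0407,-0.1105,0.075,-0.484,0.05,0.0407,-0.1105,0.075,-0.484],
)

```text
clock: 26.9
position: [0.452, 0.2814, 0.1282]
ee_rot: [0.496, 0.868, -0.0, 0.0]
ft_force: [-0.1, -0.6, -0.3]
grip_width: 0.584
```

Run:
```python
from h import *
goto(.4524,.2807,.055,30.5)
p,d,K,T=snap('w17','wrist');P=cloud(d,K,T)
q=P[(P[...,2]>.085)&(P[...,2]<.091)&(np.hypot(P[...,0]-.4525,P[...,1]-.28)<.04)&(d>0)]
print(cv2.minAreaRect((q[:,:2]*1000).astype(np.float32)),len(q))
```

```text
shift [-0.0009 -0.      0.0732] twist -0.0 yaw 30.5 tilt 0.01 pos [0.452  0.2814 0.1282] t 26.9
((452.15850830078125, 281.1051025390625), (30.69426918029785, 44.1822509765625), 30.603139877319336) 5485
```

View pics/w17.png

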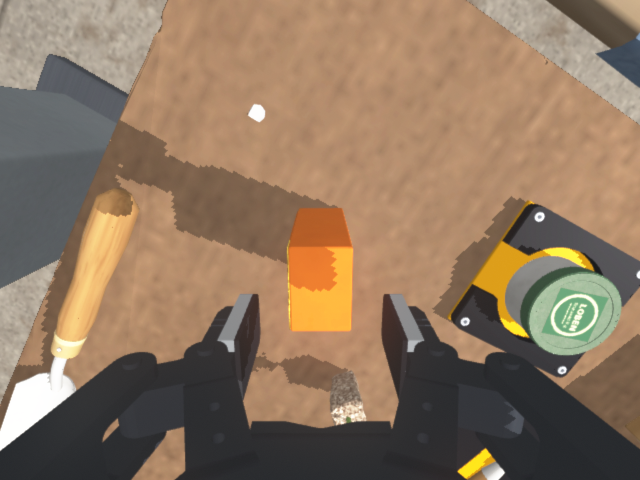

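Emit:
jog_arm(
  steps=[0.05,0,0,0.012,0,0.05,0,0,0.03,0,0.05,0,0,0.048,0,0.05,0,0,0.063,0,0.05,0,0,0.072,0,0.05,0,0,0.073,0,0.025,0,0,0.073,0,0.02,0,0,0.073,0,0.02,0,0,0.073,0,0.02,0,0,0.073,0],
)

```text
clock: 27.95
position: [0.4523, 0.2816, 0.0557]
ee_rot: [0.496, 0.868, 0.001, 0.0]
ft_force: [-0.1, 0.2, 4.4]
grip_width: 0.343
```

Emit:
jog_arm(
  steps=[0.02,0,0,0,0,0.02,0,0,-0.005,0,0.02,0,0,-0.015,0,0.02,0,0,-0.035,0,0.02,0,0,-0.06,0,0.02,0,0,-0.09,0,0.02,0,0,-0.12,0,0.02,0,0,-0.145,0,0.02,0,0,-0.16,0,0.02,0,0,-0.165,0],
)

```text
clock: 28.95
position: [0.4525, 0.2816, 0.2224]
ee_rot: [0.496, 0.868, 0.002, 0.0]
ft_force: [0.5, 0.2, -0.7]
grip_width: 0.35
```

Run:
```python
from h import *
from workcell import manip
goto(.6174,-.2893,.22,13.3);o=manip.get_obs()
p,d,K,T=snap('w18','wrist');P=cloud(d,K,T)
Rm=R.from_quat(o['ee_rot']).as_matrix();L=(P-o['position'])@Rm*1000
h=cv2.cvtColor(p,cv2.COLOR_RGB2HSV).astype(int)
m=(d>0)&(h[...,0]>4)&(h[...,0]<20)&(h[...,1]>180)&(L[...,2]<60)
q=L[m&(L[...,2]<-25)];print('top',cv2.minAreaRect(q[:,:2].astype(np.float32)),np.median(q[:,2]))
A=np.c_[q[:,:2],np.ones(len(q))];print('top tilt deg',np.degrees(np.linalg.lstsq(A,q[:,2],rcond=None)[0][:2]))
q=L[m&(L[...,2]>-25)];A=np.c_[q[:,1:],np.ones(len(q))];k=np.linalg.lstsq(A,q[:,0],rcond=None)[0];print('side: x vs y,z deg',np.degrees(k[:2]),q.min(0),q.max(0))
```

```text
shift [-0.5757 -0.1474  0.0014] twist 0.2997 yaw 30.47 tilt 0.18 pos [0.4525 0.2816 0.2224] t 28.95
top ((4.382728576660156, 0.8166894912719727), (31.346824645996094, 35.669254302978516), 89.6131820678711) -32.34701722710949
top tilt deg [ 3.16952752 -0.02237383]
side: x vs y,z deg [ 0.2571569  -0.06509525] [ 17.61569182 -15.40616853 -24.99857982] [22.17504249 14.99071822 55.18247726]
```

View pics/w18.png

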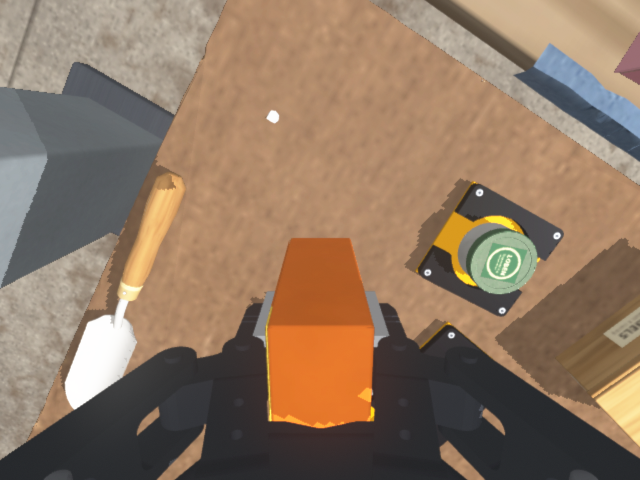

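Emit:
jog_arm(
  steps=[0.02,-0.015,-0.004,0,0.02,0.02,-0.045,-0.011,0,0.05,0.02,-0.085,-0.022,0,0.08,0.02,-0.125,-0.032,0,0.11,0.02,-0.165,-0.042,0,0.14,0.02,-0.205,-0.052,0,0.17,0.02,-0.245,-0.063,0,0.2,0.02,-0.285,-0.073,0,0.23,0.02,-0.325,-0.083,0,0.26,0.02,-0.365,-0.093,0,0.3],
)

```text
clock: 30.0
position: [0.5561, -0.0832, 0.2191]
ee_rot: [0.622, 0.783, -0.001, -0.001]
ft_force: [1.2, 0.9, 0.0]
grip_width: 0.345
```

Run:
```python
from h import *
goto(.6174,-.2893,.22,13.3)
```

```text
shift [-0.2146  0.0128 -0.001 ] twist -0.003 yaw 13.13 tilt 0.08 pos [ 0.5561 -0.0832  0.2191] t 30.0
```

Emit:
jog_arm(
  steps=[0.02,-0.035,0.002,0,0,0.02,-0.08,0.005,0,0,0.02,-0.12,0.007,0,0,0.02,-0.16,0.01,0,0,0.02,-0.19,0.012,0.005,0,0.02,-0.207,0.013,0.02,0,0.02,-0.214,0.013,0.045,0,0.02,-0.214,0.013,0.075,0,0.02,-0.214,0.013,0.1,0,0.02,-0.214,0.013,0.115,0],
)

```text
clock: 31.0
position: [0.6165, -0.2863, 0.1017]
ee_rot: [0.621, 0.784, -0.001, -0.002]
ft_force: [-1.8, 0.6, -0.8]
grip_width: 0.342
```

Emit:
jog_arm(
  steps=[0.02,0,0,0.008,0,0.02,0,0,0.012,0,0.02,0,0,0.012,0,0.02,0,0,0.012,0,0.02,0,0,0.012,0,0.02,0,0,0.012,0,0.02,0,0,0.012,0,0.02,0,0,0.012,0,0.02,0,0,0.012,0,0.02,0,0,0.012,0],
)

```text
clock: 32.0
position: [0.6188, -0.2857, 0.093]
ee_rot: [0.621, 0.784, 0.0, -0.0]
ft_force: [-0.2, -0.3, -0.4]
grip_width: 0.347
```

Run:
```python
from h import *
goto(.6174,-.2893,.0597,13.3)
p,d,K,T=snap('w19','wrist')
snap('s19','side')
```

```text
shift [-0.0032 -0.0022  0.0333] twist -0.0002 yaw 13.29 tilt 0.01 pos [ 0.6188 -0.2857  0.093 ] t 32.0
```

View pics/w19.png

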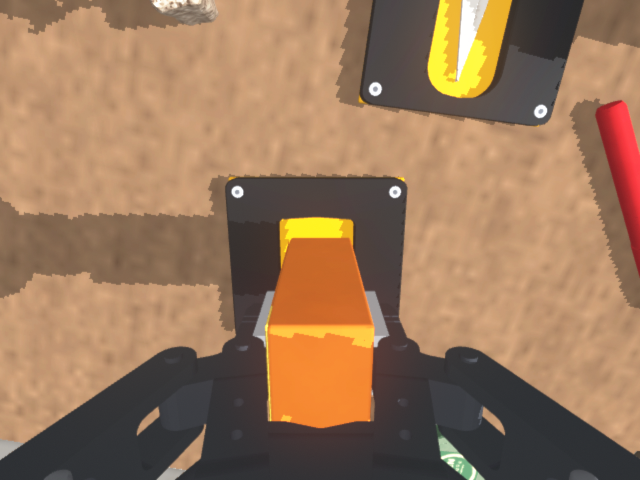

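View pics/s19.png

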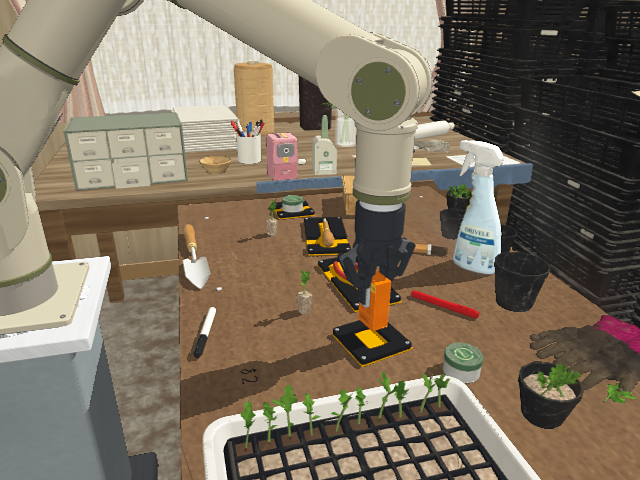

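Emit:
jog_arm(
  steps=[0.02,-0.0015,-0.001,0,0,0.02,-0.003,-0.002,0.004,0,0.02,-0.003,-0.002,0.01,0,0.02,-0.003,-0.002,0.016,0,0.02,-0.003,-0.002,0.021,0,0.02,-0.003,-0.002,0.025,0,0.02,-0.003,-0.002,0.028,0,0.02,-0.003,-0.002,0.031,0,0.02,-0.003,-0.002,0.032,0,0.02,-0.003,-0.002,0.033,0],
)

```text
clock: 33.1
position: [0.6175, -0.2891, 0.06]
ee_rot: [0.621, 0.784, 0.0, 0.0]
ft_force: [0.4, 0.8, -0.9]
grip_width: 0.344
```

Run:
```python
from h import *
goto(.6174,-.2893,.0597,13.3)
snap('s20','side')
```

```text
shift [-0.0001 -0.0002  0.0003] twist -0.0002 yaw 13.29 tilt 0.01 pos [ 0.6175 -0.2891  0.06  ] t 33.1
```

View pics/s20.png

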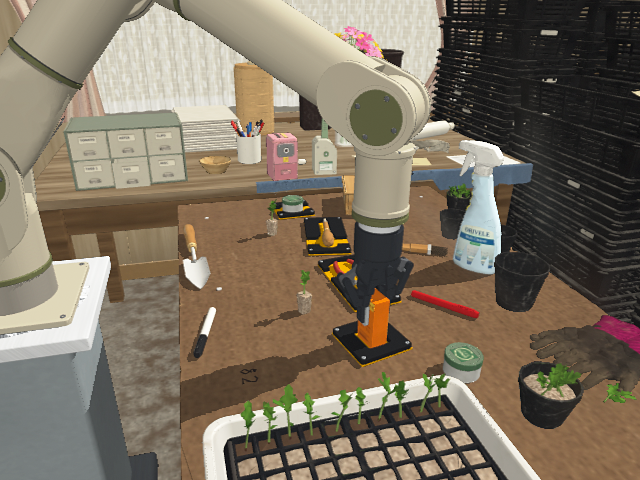

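Emit:
jog_arm(
  steps=[0.03,0,0,0.0005,0,0.034,0,0,0.0005,0,0.04,0,0,0.0005,0,0.048,0,0,0.0005,0,0.055,0,0,0.0005,0,0.055,0,0,-0.005,0,0.055,0,0,-0.02,0,0.055,0,0,-0.045,0,0.055,0,0,-0.08,0,0.055,0,0,-0.12,0],
)

```text
clock: 34.15
position: [0.6171, -0.289, 0.1819]
ee_rot: [0.621, 0.784, -0.0, -0.0]
ft_force: [0.2, 0.7, 0.1]
grip_width: 0.641
```

Emit:
jog_arm(
  steps=[0.055,0,-0.01,-0.04,0,0.055,-0.005,-0.03,-0.07,0,0.055,-0.02,-0.06,-0.09,0,0.055,-0.04,-0.09,-0.1,0,0.055,-0.06,-0.12,-0.1,0,0.055,-0.08,-0.14,-0.1,0,0.055,-0.09,-0.15,-0.1,0,0.055,-0.09,-0.15,-0.1,0,0.055,-0.09,-0.15,-0.1,0,0.055,-0.09,-0.15,-0.1,0],
)

```text
clock: 35.15
position: [0.4938, -0.4095, 0.2798]
ee_rot: [0.619, 0.785, 0.0, -0.0]
ft_force: [-0.3, -0.9, -0.7]
grip_width: 0.641
```

Run:
```python
from h import *
from workcell import manip
o=manip.get_obs();print(o['position'],o['ft_force'])
p,d,K,T=snap('w21','wrist');snap('t21','top');snap('s21','side');P=cloud(d,K,T)
F={'dib':(.6479,.0995),'snips':(.6533,-.0527),'carton':(.6174,-.2893),'tin':(.6112,.3282)}
p,d2,K2,T2=load('t21');P2=cloud(d2,K2,T2)
for n,(x,y) in F.items():
    r=.02
    for lab,Q,D in(('wrist',P,d),('top',P2,d2)):
        q=Q[(D>0)&(np.hypot(Q[...,0]-x,Q[...,1]-y)<(.035 if n=='snips' else .02))&(Q[...,2]<.12)]
        if len(q):print(n,lab,'z98',np.percentile(q[:,2],[50,90,98]).round(4))
q=P[(P[...,2]>.083)&(P[...,2]<.1)&(np.hypot(P[...,0]-.6174,P[...,1]+.2893)<.04)&(d>0)]
if len(q)>20:print(cv2.minAreaRect((q[:,:2]*1000).astype(np.float32)),np.median(q[:,2]))
print(np.linalg.norm(o['joint_velocities']))
c=load('t21')[0][180:370,140:460,::-1];cv2.imwrite('pics/z21.png',cv2.resize(c,None,fx=2.5,fy=2.5,interpolation=cv2.INTER_CUBIC))
```

```text
[ 0.49378111 -0.40946877  0.2797877 ] [-0.26041913 -0.91628258 -0.65996866]
dib top z98 [0.0279 0.0335 0.0363]
snips top z98 [0.0063 0.0163 0.0187]
carton wrist z98 [0.0914 0.0928 0.0935]
carton top z98 [0.0912 0.0951 0.0973]
tin top z98 [0.038  0.0417 0.0448]
((617.116943359375, -289.76873779296875), (31.829450607299805, 43.98114776611328), 13.486924171447754) 0.0919799472577713
0.005833370018663791
```

View pics/w21.png

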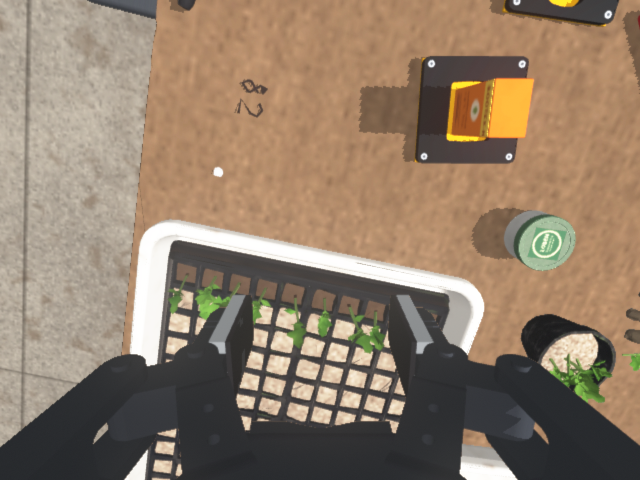

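View pics/z21.png

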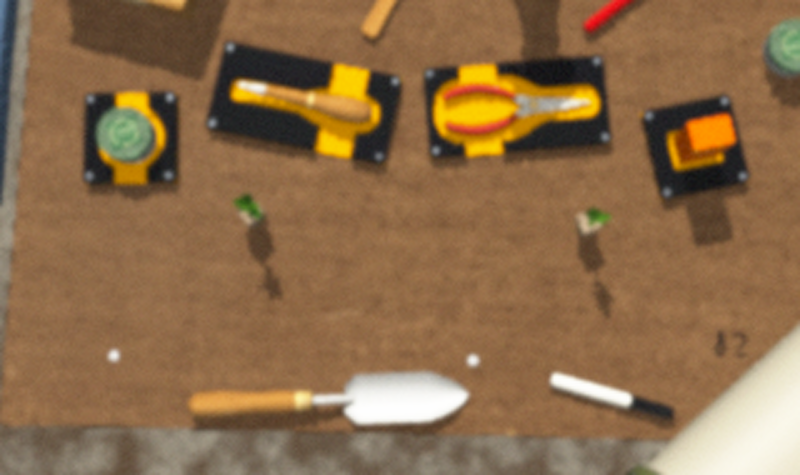

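View pics/s21.png

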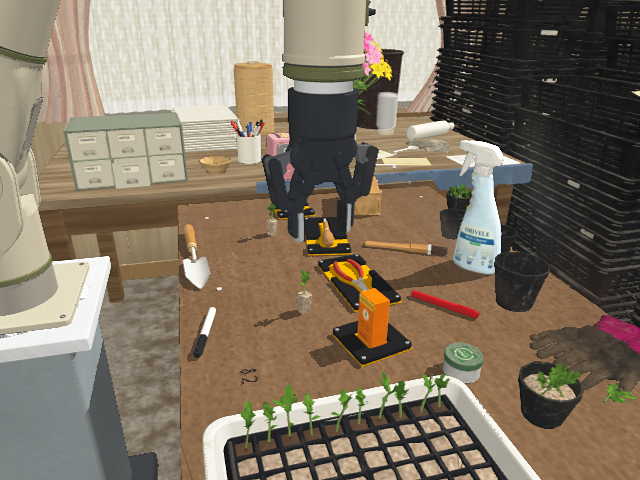

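All the pictures agree. The carton stands upright with its top at 92 mm, the tin top is at 38 mm, the dibber bulb at about 33 mm and the snips at about 16 mm. Each of those is the part's own height plus the 4 mm floor. Both plugs are standing and the arm is clear, so I am handing in.

```bash
python3 -c "
from workcell import manip
print(manip.hand_in())"
```

```text
the job is handed in; nothing more can be done
None
```

I put the snips, dibber, seed tin and carton back into their cut-outs, in that order, and handed the job in at about 35 s of the 102 s allowed.

The last checks (wrist, top and side views) showed:
- **Seating:** the top heights were about 16 mm for the snips, 33 mm for the dibber, 38 mm for the tin and 92 mm for the carton. These match fully home on the 4 mm floors. The snips and dibber heights are rougher, as they come mainly from the overhead depth picture, whose noise reads up to 5 mm above the typical height.
- **Carton position:** it stands upright, within 1 mm of its pocket's middle and 0.2° of its direction.
- **Plugs and robot:** both seedling plugs are still standing, and the gripper was open and clear of everything. Forces read at the end of each move stayed around 6 N or less.

No check failed or disagreed.

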